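# Lock the tilting chuck and deburr the brass tube's mouth

### The arm

A 6-joint arm with a two-finger parallel gripper is mounted at the origin on the work surface. World frame = base frame: x ahead of the robot, y to its left, z up, the work surface at z = 0. Lengths are in m, angles in rad, forces in N, time in s.
With the tool pointing down it reaches from about 0.35 to 0.8 m from the base axis. Payload 7.3 kg.
Tool frame: the origin (TCP) lies on the centre line of the jaws, within the pads' length; the fingertips stand 22 mm ahead of it and the grasp point (between the pads) lies 3 mm ahead of it (arm.tips_ahead is the distance from the TCP to the fingertips, in m); z points along the fingers, x is the direction in which the jaws open and shut, and the axes are right-handed (so a half turn about z gives the same grasp; the last joint's range is limited). The gripper opens to 85 mm and grips with 20 to 120 N. Pads are 22 mm wide; open, the fingers measure 114 mm over their backs; the gripper's body (76 mm by 85 mm) begins 54 mm behind the grasp point. The pads swing forward as they close: fully open they stand 13 mm farther back than shut.
Start: joints at [1.016, 0.342, 1.524, -0, 1.275, -0.146], TCP at [0.209, 0.482, 0.253] pointing down, gripper open.
Joint ranges: [-2.53, 2.53], [-0.77, 2.02], [0.04, 2.7], [-1, 4.14], [0.28, 2.66], [-3.11, 3.11]. Speed limits (rad/s): [2.57, 2.57, 3.14, 3.14, 3.14, 3.14].

### API

Orientations are given as a rotation vector (axis times angle).
In Python, from cell import arm gives the robot as it stands.
- The arm moves only by the tool step_arm, never from a script. Its arguments are lists of equal length, an entry for each row: "dp": the shift along the tool's x, y, z normalised to -1 to 1, where 1 is 0.1 m, a list of three; "delta_rot": the turn, a rotation vector about the tool's x, y, z normalised to -1 to 1, where 1 is 90 degrees, a list of three. In form: {"dp": [[x, y, z], ...], "delta_rot": [[ax, ay, az], ...]}. A call has 1 to 12 rows; each row shifts and turns the commanded pose from where the row before left it, along the tool's axes as they then stand; what a row does not reach is not made up. A row lasts 1/8 s, in which the tool goes at most 62.5 mm and 10.7 degrees, less where a joint would pass 70% of its speed; a pose out of reach is approached as far as the arm can. A call with a number of a shift or a turn outside -1 to 1 is refused whole. A call with a gripper value outside its range is refused whole. "hand" is the closure, from -1 (fully open) to 1 (shut), set as the call begins (left out, the last holds). The fingers move at their own pace and stop on an object; "squeeze" is the grip in N (left out, the last holds). Time passes only in rows, so rows that do not move let the fingers close. It gives the time, the measured TCP pose, the force and the opening at its end, in the units of the state.
- arm.state(): the state, without advancing time (a new reading comes with each control period).
- arm.get_image(name): name is "side" or "top"; returns the picture (400x640x3 uint8, blue, green, red); there is no depth.
- arm.camera_model(name): a dict with "fx", "fy", "cx", "cy" (pixels), "R" (3x3) and "t" (3): a world point X has camera coordinates R X + t. Camera axes: x right, y down, z forward; pixel columns grow to the right and rows downward; lengths in m; the calibration is good to about 2 mm. A picture is of the moment at which its call begins. camera_model takes no time and is no camera call.
- arm.close_job(): hands the job in, once; it reports no verdict.
Trained networks look in the newest picture that a camera, given by its name, has taken for a name from the list of things; names that differ only in an ending like _2 or _b are one class to them, and where a whole thing is asked for, a point or a joint stands for the part that bears it (a point fixed in the world has none). Each returns a list of dicts, best first, with "score" (0 to 1); they miss things now and then, are a little off and sometimes report something else, mostly with a low value. They report only what shows in the picture. A call takes as long as a camera call. They do not tell look-alikes from the thing itself.
- arm.regions_of(camera, thing): "region" (400x640 bool, what is visible of it) and "centre" ([column, row] in pixels, amid what is visible of it).
- arm.mark_of(camera, thing): "centre" ([column, row] in pixels: a listed point, or the origin of a listed thing).
The state is a dict: "t": time; "joint_pos": joint angles; "joint_velocities": joint speeds; "tau": joint torques, N m; "tcp_pos": TCP position; "ee_rot": TCP orientation; "wrist_force": force on the tool from outside, world axes, zero at the start; "wrist_torque": the same for the moment, N m; "width": finger opening in m.
Only numpy, scipy, OpenCV 4.12 (cv2) and the standard library are available. Lean on these libraries where they do the work, as an engineer would, in place of code of your own. Each camera call takes 0.05 s, during which the arm holds its last target.

### The job

First screw the chuck's black knurled thumbscrew clockwise until it is fully tight, regripping as often as needed. Then take the orange-handled deburrer from the tool block, hold it in line with the tilted brass tube and, pressing gently so that its sprung nose gives but does not bottom, run the cone blade in one full circle round the inner edge of the tube's mouth: start at the red mark, go clockwise as seen looking into the tube, and do not lift off before you are back at the mark. Put the deburrer back upright and fully home in the hole it came from, without turning the tube or disturbing the other things.

Things in the scene. Friction and masses are not known exactly. Their poses are not given: they have to be found in the camera images.
- tube_mouth (a point): Centre of the open upper end of the brass tube (outer dia 56 mm, bore 40 mm, empty for 55 mm) in the tilting chuck, in the plane of its end face. z axis: along the bore, out of the mouth, 30 to 40 degrees from vertical. x axis: towards the red mark. The edge to deburr is a square-cornered circle of 20 mm radius in this plane. Tube and chuck hold still under light working forces.
- tube_mark (a point): Red paint mark 6 mm wide across the end face of the tube (and 20 mm down its outside, 12 mm down its inside); point mid-wall, 24 mm from the tube's axis. The circle starts and ends on the inner edge here.
- screw_grip (a point): Centre of the grip of the black round knurled thumbscrew (34 mm dia, 26 mm high, its top 12 mm above this point, 60 mm above the table at this point) on the chuck's steel base, axis vertical, 125 mm to the side of the tube's axis. Base slab top lies 40 mm below the point.
- screw (a joint): Turn of the thumbscrew in rad: grows as it is turned clockwise seen from above, to the hard stop at 5.2 = fully tight. It starts 3.0 to 3.9 rad short, takes about 0.12 N m and stays where it is left; it does not sink noticeably.
- deburrer_grip (a point): Deburrer: tool with an orange round handle (24 mm dia, 79 mm long, 0.15 kg) above a steel flange (34 mm dia, 6 mm thick); starts upright in one of the block's three holes, flange resting on the block. Point on its axis, 45 mm above the flange's underside, 40 mm below the handle's top. z axis: from blade to handle. Round: its turn about its axis does not matter.
- blade_tip (a point): Tip of the deburrer's blade: steel cone, 16 mm dia, sides at 45 degrees, tip blunted to 2 mm dia, on the tool's axis 93 mm below the grip point when the nose is out. z axis: towards the handle. With the tool in line with the bore and the tip 16 mm from the bore's axis, the cone's side rests on the inner edge with the tip 3 to 5 mm below the end face.
- nose (a joint): Spring travel of the blade into the handle in m: 0 = fully out, 0.009 = bottomed; starts to yield at 0.8 N and needs 0.4 N more per mm. 2 to 5 mm is a good working press.
- block: Wooden tool block, 70 x 200 mm, 60 mm high, fixed; origin at the centre of its underside; z up; three vertical through holes of 23 mm dia in a row along its y axis, at y = -62, 0 and +62 mm. Tools hang in the holes by their flanges, shanks about 48 mm deep; the handles stand to 145 mm above the table.
- base: Steel base slab of the tilting chuck, 150 x 240 x 20 mm, fixed; origin at the centre of its underside; the chuck pivots between two green cheeks (86 mm high) at y = -86 and +6 mm, thumbscrew at y = +85 mm, x = 0. The tube leans to the base's -x side.
- awl_grip (a point): standing tool, same shape as the deburrer (handle 24 mm dia, flange 34 mm dia), pale wood handle, plain steel shank; stands in another hole of the block; bystander, leave alone. Point: on its axis 45 mm above the underside of its flange
- punch_grip (a point): standing tool, same shape as the deburrer (handle 24 mm dia, flange 34 mm dia), blue handle, plain steel shank; stands in another hole of the block; bystander, leave alone. Point: on its axis 45 mm above the underside of its flange
- steel_block: Dark steel block 70 x 70 x 95 mm, 3 kg; origin under its centre; bystander
- knife1: Folded knife, white scales and brass ends, 115 x 20 x 18 mm, lying on the plank; bystander
- knife2: Folded knife like the other; bystander
- hammer: Hammer 240 mm long lying on the table near the robot; bystander
- file: Flat file with wooden handle, 260 mm long, lying on the table near the robot; bystander
- collar: Small brass ring, 32 mm dia, 14 mm high, lying on the chuck's base slab beside the tube; bystander
Things that resemble listed ones, but are neither listed nor needed, are in the scene too. What is meant by the part that bears deburrer_grip is not turquoise, and is the smaller of those in its own colour. Leave any turquoise look-alike of the part that bears punch_grip alone.

How it is judged:
By the outcome, as a careful person would: the job done as asked, in the order asked, and still so for the second after the job is handed in, with the robot touching nothing.
It also fails if it takes over 72 s, if anything falls off the work surface, if the arm or the gripper's body presses on something with over 40 N, if the wrist force passes 120 N, or if a joint passes its speed limit or range.

## Working session

There is one attempt and no reset: what is moved stays moved. The work goes in short steps, Python scripts to look and compute and a tool call to move; the robot and the scene stay as the last step left them, time stands still between calls to the robot, and variables do not carry over. Pictures are saved under pics/ and viewed, and the job is handed in when it is done.

Besides the shell and the picture viewer there is one more tool, called after "Call:" as a command line: name --argument value ..., lists and objects as JSON in quotes. step_arm: Moves the arm, as the interface text tells. Scaled input: -1 to 1 covers 0.1 m each way for a shift and 90 degrees each way for a turn. Its arguments: {"type":"object","properties":{"dp":{"type":"array","items":{"type":"array","items":{"type":"number"}}},"delta_rot":{"type":"array","items":{"type":"array","items":{"type":"number"}}},"hand":{"type":"number"},"squeeze":{"type":"number"}},"required":["dp","delta_rot"]}

```bash
ls; mkdir -p pics; python3 - <<'E'
from cell import arm
import cv2
print(arm.state())
for n in("side","top"):
    cv2.imwrite(f"pics/{n}0.png",arm.get_image(n)); m=arm.camera_model(n); print(n,m)
E
```

```text
pics
{'t': 0.0, 'joint_pos': array([ 1.01600975e+00,  3.42683621e-01,  1.52502231e+00, -1.74111578e-05,
        1.27538085e+00, -1.46007563e-01]), 'joint_velocities': array([-0.00140796,  0.00153064,  0.00119173,  0.00037454, -0.00166167,
       -0.00029762]), 'tau': array([ 4.74585104e-04, -4.33680224e+01, -2.46019131e+01,  7.35078174e-05,
        7.76877219e-03,  1.41657779e-05]), 'tcp_pos': array([0.20847472, 0.48143447, 0.25264437]), 'ee_rot': array([ 2.62554309e+00,  1.72397007e+00, -2.11693625e-03]), 'wrist_force': array([-0.13426955,  0.03515011,  0.32511283]), 'wrist_torque': array([-0.02594807,  0.00366268, -0.03771755]), 'width': 0.08586679607538465}
side {'fx': 411.42743341421993, 'fy': 411.42743341421993, 'cx': 326.03543690603874, 'cy': 203.5634716866879, 'R': array([[-0.96287064, -0.26940937,  0.01728364],
       [-0.20083607,  0.67206448, -0.71273712],
       [ 0.18040234, -0.68974482, -0.70121828]]), 't': array([0.50744835, 0.20769435, 0.90073051])}
top {'fx': 487.730557247813, 'fy': 487.730557247813, 'cx': 324.75384633577397, 'cy': 206.67767669964886, 'R': array([[ 2.38721185e-03, -9.99906958e-01, -1.34304237e-02],
       [-9.82444687e-01,  1.60211159e-04, -1.86554043e-01],
       [ 1.86538838e-01,  1.36399925e-02, -9.82352896e-01]]), 't': array([3.24776299e-04, 5.47935683e-01, 1.42799444e+00])}
```

View pics/side0.png

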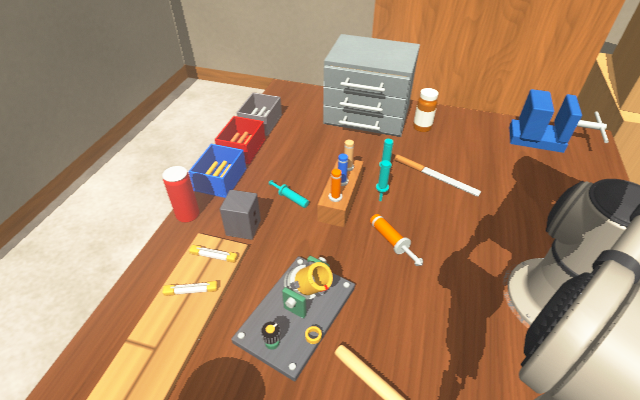

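View pics/top0.png

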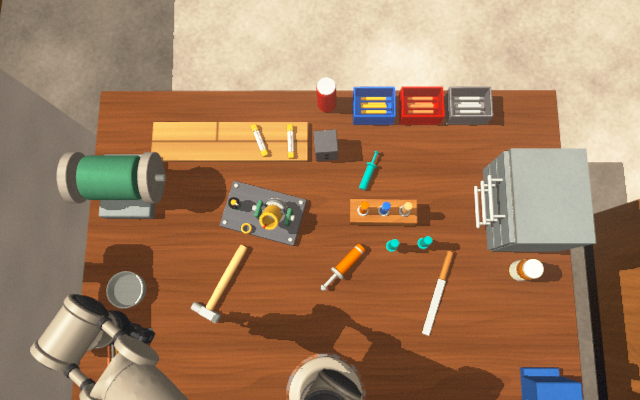

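Candidates for the deburrer: the orange tool standing in the block, top (363,208) / side (336,185); the larger orange tool lying on the table, top (345,267) / side (392,235); turquoise tools at top (370,170), (393,244), (425,242). By the description it is the small orange one in the block.

```bash
cat > h.py <<'E'
import numpy as np, cv2
from scipy.optimize import least_squares
from scipy.spatial.transform import Rotation as Rot
from cell import arm
C={n:arm.camera_model(n) for n in("side","top")}
def proj(n,X):
    m=C[n];c=np.atleast_2d(X)@m["R"].T+m["t"]
    return np.c_[m["fx"]*c[:,0]/c[:,2]+m["cx"],m["fy"]*c[:,1]/c[:,2]+m["cy"]]
def tri(a,b):
    r=least_squares(lambda X:np.r_[proj("side",X)[0]-a,proj("top",X)[0]-b],[.5,.1,.05]);return r.x,np.abs(r.fun).max()
def onz(n,px,z):
    m=C[n];d=m["R"].T@np.array([(px[0]-m["cx"])/m["fx"],(px[1]-m["cy"])/m["fy"],1]);o=-m["R"].T@m["t"]
    return o+d*(z-o[2])/d[2]
E
python3 - <<'E'
from h import *
arm.get_image("side");arm.get_image("top")
for th in["tube_mouth","tube_mark","screw_grip","deburrer_grip","blade_tip","block","base","awl_grip","punch_grip","steel_block","collar"]:
    a=arm.mark_of("side",th);b=arm.mark_of("top",th)
    print(th,[(np.round(d["centre"],1).tolist(),round(d["score"],2)) for d in a[:3]],[(np.round(d["centre"],1).tolist(),round(d["score"],2)) for d in b[:3]])
    for p in a[:2]:
        for q in b[:2]:
            X,e=tri(p["centre"],q["centre"])
            if e<5: print("   ",np.round(X,4),round(e,1))
s=cv2.imread("pics/side0.png");t=cv2.imread("pics/top0.png")
cv2.imwrite("pics/c1.png",np.hstack([cv2.resize(s[240:390,220:370],(400,400),interpolation=2),cv2.resize(t[170:250,215:295+20][:, :80],(400,400),interpolation=2)]))
cv2.imwrite("pics/c2.png",np.hstack([cv2.resize(s[130:230,300:400],(400,400),interpolation=2),cv2.resize(t[170:250,345:425],(400,400),interpolation=2)]))
print(arm.state()["t"])
E
```

```text
tube_mouth [([321.1, 276.6], 0.76)] [([272.5, 222.6], 0.88), ([438.2, 290.4], 0.28)]
    [0.4949 0.1537 0.0925] 0.8
tube_mark [([325.3, 288.7], 0.57)] [([265.1, 227.7], 0.88)]
    [0.4801 0.1757 0.0879] 0.6
screw_grip [([271.2, 328.8], 0.55)] [([235.8, 203.3], 0.66)]
    [0.5588 0.2707 0.0585] 0.6
deburrer_grip [([299.3, 196.2], 0.84), ([336.5, 184.0], 0.71), ([385.2, 396.4], 0.68)] [([354.5, 256.9], 0.75), ([290.2, 141.5], 0.73), ([262.7, 212.4], 0.72)]
blade_tip [([420.3, 268.2], 0.51), ([325.3, 284.9], 0.47), ([272.1, 184.0], 0.45)] [([376.0, 151.1], 0.6), ([320.8, 292.4], 0.55)]
    [0.2976 0.0121 0.0108] 1.8
block [([339.7, 198.3], 0.57)] [([382.9, 214.5], 0.56)]
    [ 0.5369 -0.1814 -0.0113] 0.7
base [([298.0, 313.1], 0.58)] [([262.5, 210.7], 0.96)]
    [0.5364 0.1958 0.0055] 2.4
awl_grip [([385.0, 399.0], 0.71), ([346.7, 154.1], 0.51)] [([406.1, 209.3], 0.52)]
    [ 0.5351 -0.2375  0.0994] 1.4
punch_grip [([386.0, 173.1], 0.88), ([345.1, 170.6], 0.58), ([386.9, 150.2], 0.55)] [([382.8, 206.3], 0.59), ([424.1, 242.0], 0.5), ([393.0, 244.9], 0.44)]
    [ 0.4388 -0.304   0.0067] 2.3
    [ 0.5319 -0.1699  0.1009] 2.6
steel_block [([245.6, 225.8], 0.71)] [([327.7, 149.2], 0.91), ([270.6, 223.1], 0.58)]
    [ 0.7432 -0.0081 -0.0039] 1.1
collar [([313.9, 335.7], 0.72)] [([242.5, 223.1], 0.42)]
    [0.4866 0.2512 0.0377] 4.2
1.3
```

View pics/c1.png

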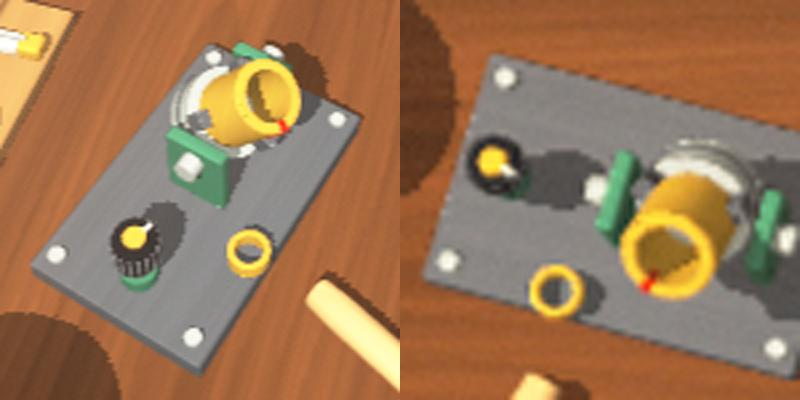

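View pics/c2.png

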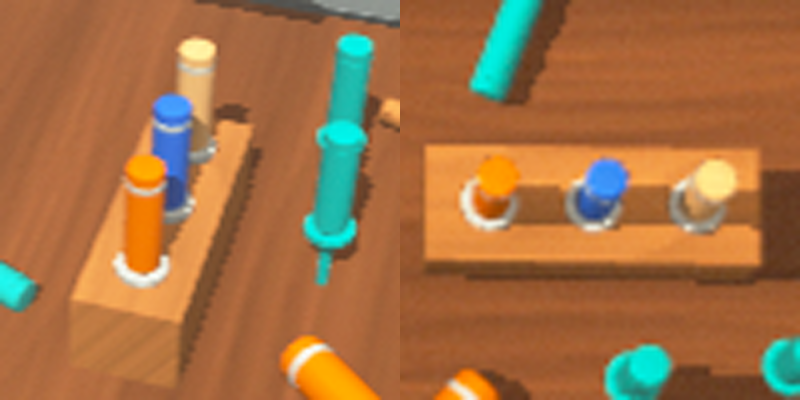

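```bash
python3 - <<'E'
from h import *
s=cv2.imread("pics/side0.png");t=cv2.imread("pics/top0.png")
cv2.imwrite("pics/d1.png",cv2.resize(t[176:248,214:314],(800,576),interpolation=cv2.INTER_CUBIC))
cv2.imwrite("pics/d2.png",cv2.resize(s[250:380,225:365],(630,585),interpolation=cv2.INTER_CUBIC))
cv2.imwrite("pics/d3.png",cv2.resize(s[250:300,275:345],(798,570),interpolation=cv2.INTER_CUBIC))
E
```

```text
(no output)
```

View pics/d1.png

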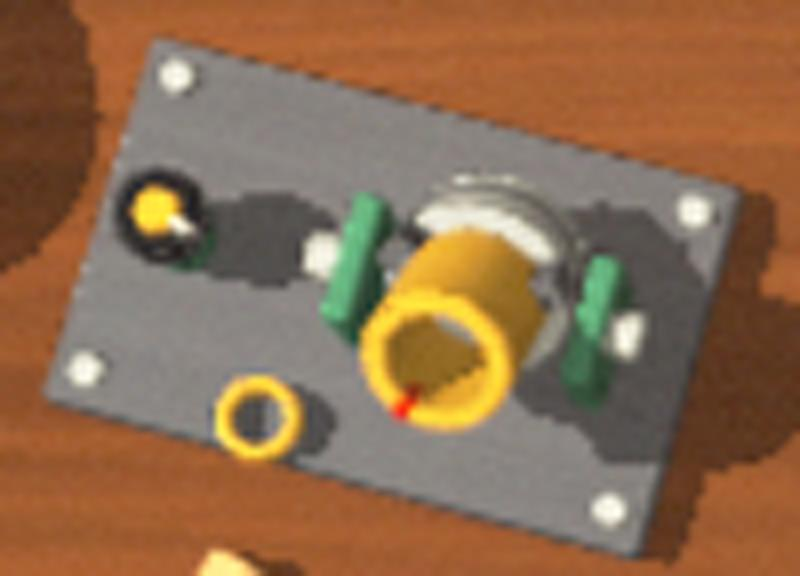

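View pics/d2.png

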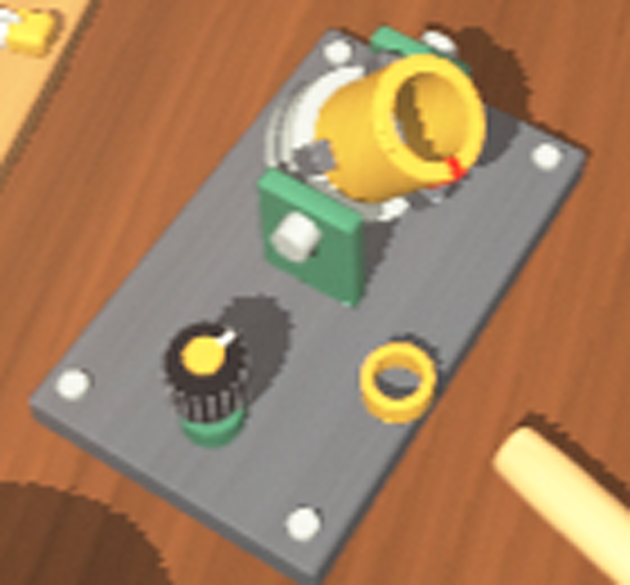

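View pics/d3.png

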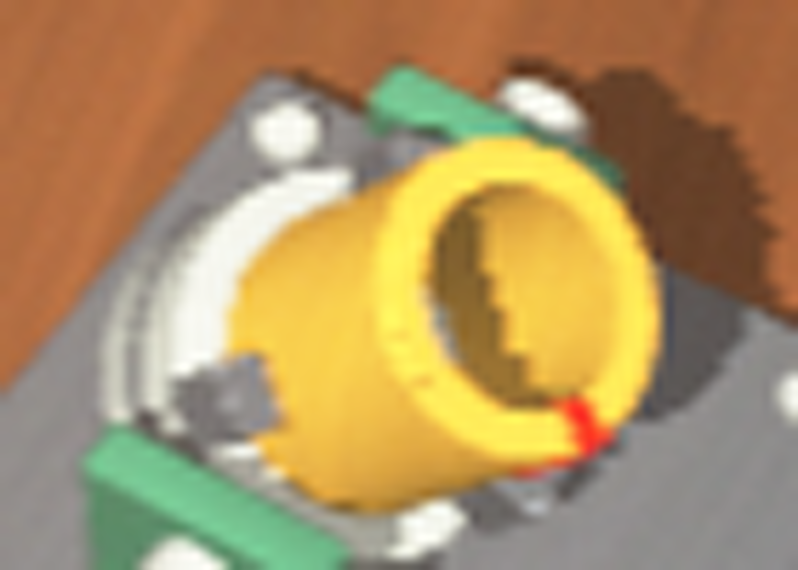

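```bash
cat > fit.py <<'E'
from h import *
def up(pts,s,o): return (np.array(pts,float)+.5)/s-.5+np.array(o)
T=lambda p:up(p,8,(214,176)); D2=lambda p:up(p,4.5,(225,250)); D3=lambda p:up(p,11.4,(275,250))
cor=np.array([[.075,.12,.02],[.075,-.12,.02],[-.075,-.12,.02],[-.075,.12,.02]])
obs_c={"top":T([(155,40),(742,188),(640,552),(45,398)]),"side":D2([(32,403),(338,30),(588,155),(315,575)])}
outer={"top":T([(360,355),(440,290),(515,365),(440,430),(388,310),(495,310),(493,408),(385,403)]),"side":D3([(520,140),(660,310),(375,270),(430,170),(620,200),(420,400),(480,445),(655,350)])}
inner={"top":T([(387,350),(440,316),(488,360),(430,402),(395,335),(478,332)]),"side":D3([(432,270),(520,184),(622,310),(530,408),(460,205),(590,225),(455,350)])}
mark={"top":T([(404,404)]),"side":D3([(585,425)])}
scr={"top":T([(158,210)]),"side":D2([(205,355)])}  # top centre of cap, z=72mm
def pose(p):
    bx,by,yaw,tilt,d,h,ma=p
    Rb=Rot.from_euler("z",yaw).as_matrix();b=np.array([bx,by,0])
    n=Rb@[-np.sin(tilt),0,np.cos(tilt)]; e1=Rb@[np.cos(tilt),0,np.sin(tilt)]; e2=np.cross(n,e1)
    c=b+Rb@[-d,-.04,h]
    return Rb,b,n,e1,e2,c
TH=np.linspace(0,2*np.pi,180)
def circ(c,e1,e2,r): return c+r*(np.outer(np.cos(TH),e1)+np.outer(np.sin(TH),e2))
def f(p):
    Rb,b,n,e1,e2,c=pose(p);r=[]
    for k in("top","side"):
        r.append(.7*(proj(k,b+cor@Rb.T)-obs_c[k]).ravel())
        r.append((proj(k,b+Rb@[0,.085,.072])-scr[k]).ravel())
        for rad,o in((.028,outer),(.020,inner)):
            q=proj(k,circ(c,e1,e2,rad))
            for u in o[k]:
                r.append([np.linalg.norm(q-u,axis=1).min()])
        m=c+.024*(np.cos(p[6])*e1+np.sin(p[6])*e2)
        r.append((proj(k,m)-mark[k]).ravel())
    return np.concatenate(r)
if __name__=="__main__":
    best=None
    for yaw in (-.25,):
        r=least_squares(f,[.536,.196,yaw,.6,.04,.09,2.2],loss="soft_l1",x_scale=[.01,.01,.1,.1,.01,.01,.3])
    print(r.cost,np.round(r.x,4),np.degrees(r.x[3])); print(np.round(r.fun,1))
    Rb,b,n,e1,e2,c=pose(r.x)
    m=np.cos(r.x[6])*e1+np.sin(r.x[6])*e2
    print("mouth",c,"n",n,"x",m,"mark",c+.024*m,"screw",b+Rb@[0,.085,.06])
    np.savez("tube.npz",c=c,n=n,x=m,screw=b+Rb@[0,.085,.06],yaw=r.x[2])
    for k in("top","side"):
        im=cv2.imread(f"pics/{k}0.png");S=8
        x0,y0,w,hh=(214,176,100,72) if k=="top" else (265,245,90,65)
        im=cv2.resize(im[y0:y0+hh,x0:x0+w],None,fx=S,fy=S,interpolation=2)
        for pts,col in((circ(c,e1,e2,.028),(255,0,0)),(circ(c,e1,e2,.02),(255,0,255)),(b+cor@Rb.T,(0,255,0)),((c+.024*m)[None],(255,255,0)),(c[None]+0*n,(0,0,0)),((b+Rb@[0,.085,.072])[None],(255,0,0))):
            for u in proj(k,pts):
                cv2.circle(im,tuple(int(v) for v in ((u-[x0,y0]+.5)*S-.5)),2,col,-1)
        cv2.imwrite(f"pics/fit_{k}.png",im)
E
python3 fit.py; python3 - <<'E'
print()
E
```

```text
7.420078576316985 [ 0.5356  0.1942 -0.2592  0.6453  0.0316  0.11    2.7388] 36.972943275636695
[-0.2 -0.3 -0.   0.2 -0.2  0.9 -0.5  0.4 -0.3  0.5  0.5  0.5  0.3  0.2
  0.4  1.3  0.8  0.1  0.2  0.2  0.4  1.   0.5  0.3  0.1  0.6 -0.7 -1.2
 -1.  -1.4  0.5 -1.1  0.3 -0.2  0.4 -0.4  0.3  0.1  0.4  0.7  0.   0.2
  0.3  0.2  1.   0.2  0.1  0.5  0.6  0.1  1.3 -0.3  0.1]
mouth [0.49473617 0.16364183 0.1100119 ] n [-0.58134876  0.15414625  0.79891962] x [-0.60998722  0.56723869 -0.55331353] mark [0.48009647 0.17725556 0.09673238] screw [0.55736121 0.27635611 0.06      ]
```

View pics/fit_top.png

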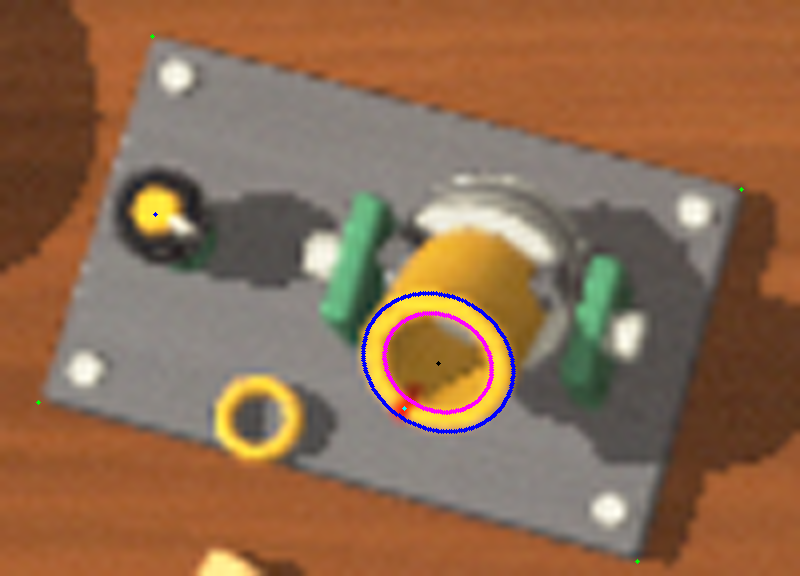

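View pics/fit_side.png

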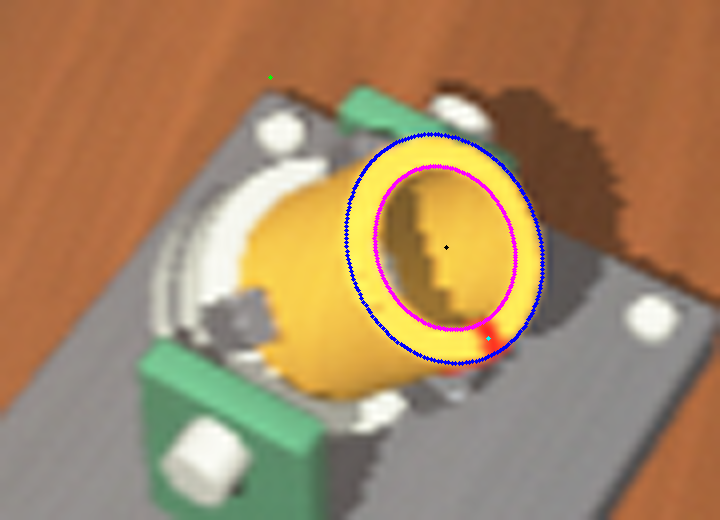

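```bash
python3 - <<'E'
from h import *
s=cv2.imread("pics/side0.png");t=cv2.imread("pics/top0.png")
cv2.imwrite("pics/e1.png",cv2.resize(t[190:230,345:425],(800,400),interpolation=cv2.INTER_CUBIC))
cv2.imwrite("pics/e2.png",cv2.resize(s[135:230,310:370],(372,589),interpolation=cv2.INTER_CUBIC))
E
```

```text
(no output)
```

View pics/e1.png

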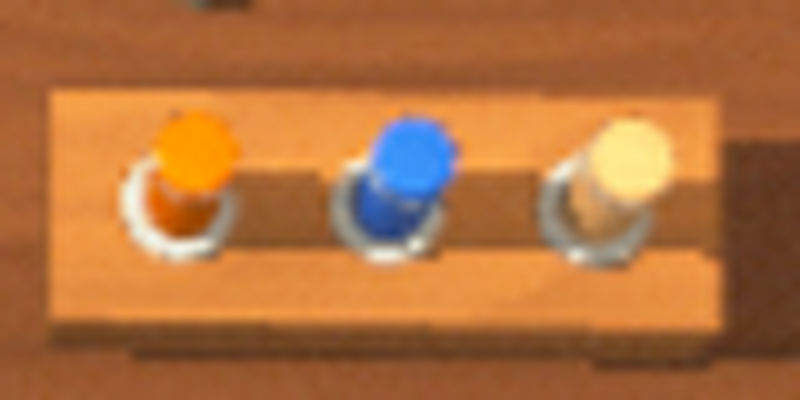

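View pics/e2.png

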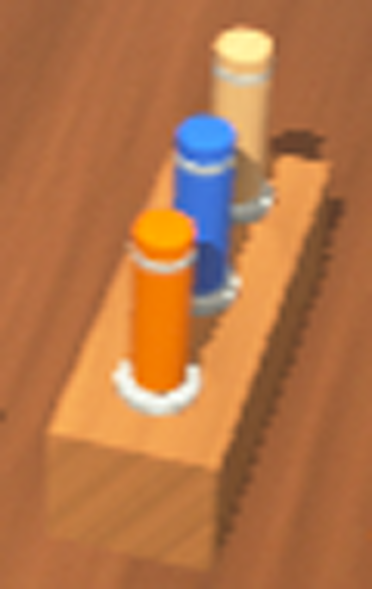

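```bash
cat > fitb.py <<'E'
from h import *
def up(pts,s,o): return (np.array(pts,float)+.5)/s-.5+np.array(o)
a=up([(198,152),(414,158),(632,161),(180,205),(388,210),(597,211),(50,88),(720,98),(720,330),(48,322)],10,(345,190))
b=up([(164,230),(204,136),(244,48),(157,385),(50,430),(218,468),(330,163)],6.2,(310,135))
A=np.array([[0,.062,.145],[0,0,.145],[0,-.062,.145],[0,.062,.066],[0,0,.066],[0,-.062,.066],[.035,.1,.06],[.035,-.1,.06],[-.035,-.1,.06],[-.035,.1,.06]])
B=A[[0,1,2,3,6,9,8]]
def pts(p,P): return P@Rot.from_euler("z",p[2]).as_matrix().T+[p[0],p[1],0]
for name,ks in(("top",("top",)),("side",("side",)),("both",("top","side"))):
    f=lambda p:np.concatenate([(proj(k,pts(p,P))-o).ravel() for k,P,o in(("top",A,a),("side",B,b)) if k in ks])
    r=least_squares(f,[.53,-.17,0],x_scale=[.01,.01,.1],loss="soft_l1")
    print(name,np.round(r.x,4),np.abs(r.fun).max(),"deburrer",np.round(pts(r.x,np.array([[0,.062,.105]])),4))
print(np.round(f(r.x),1))
import fit
for name,ks in(("top",["top"]),("side",["side"])):
    def g(p):
        Rb,bb,n,e1,e2,c=fit.pose(np.r_[p,.6453,.03,.11,2]);
        return np.concatenate([np.r_[(proj(k,bb+fit.cor@Rb.T)-fit.obs_c[k]).ravel(),(proj(k,bb+Rb@[0,.085,.072])-fit.scr[k]).ravel()] for k in ks])
    r=least_squares(g,[.53,.19,-.25]);bb=np.array([*r.x[:2],0]);print(name,r.x,np.round(r.fun,1),bb+Rot.from_euler("z",r.x[2]).as_matrix()@[0,.085,.06])
print("screw top by cams",[onz(k,fit.scr[k][0],.072) for k in("top","side")])
E
python3 fitb.py
```

```text
top [ 0.5343 -0.1743 -0.0157] 0.38948308723922764 deburrer [[ 0.5353 -0.1123  0.105 ]]
side [ 0.5344 -0.1699 -0.0102] 0.9026501252941159 deburrer [[ 0.535  -0.1079  0.105 ]]
both [ 0.5346 -0.1733 -0.0144] 1.8012104326573422 deburrer [[ 0.5354 -0.1113  0.105 ]]
[-0.5  0.1 -0.2 -0.2 -0.1 -0.2 -0.4 -0.2 -0.5 -0.4 -0.6 -0.2 -0.1  0.3
 -0.7  0.2 -0.3 -0.  -0.1 -0.2  0.3 -1.1  0.6 -1.4  0.2 -1.4  0.3 -1.8
 -0.3 -0.1  0.1 -0.2  0.3 -0.2]
top [ 0.53698527  0.19307794 -0.25409933] [-0.1 -0.7  0.2 -0.4  0.2  0.6 -0.3  0.3  0.   0.2] [0.55835204 0.2753486  0.06      ]
side [ 0.53434406  0.19634016 -0.26471475] [-1.1 -0.9 -0.8 -1.2  1.2 -0.4  0.2  1.   0.4  0.7] [0.55658295 0.27837937 0.06      ]
screw top by cams [array([0.55897743, 0.27543581, 0.072     ]), array([0.55786212, 0.27726335, 0.072     ])]
```

```bash
cat >> h.py <<'E'
def st():
    s=arm.state();R=Rot.from_rotvec(s["ee_rot"]).as_matrix();return s,R,s["tcp_pos"]
def show(s=None):
    s=s or arm.state();R=Rot.from_rotvec(s["ee_rot"]).as_matrix()
    print("t",round(s["t"],2),"tcp",np.round(s["tcp_pos"],4),"z",np.round(R[:,2],3),"x",np.round(R[:,0],3),"q",np.round(s["joint_pos"],2),"F",np.round(s["wrist_force"],2),"M",np.round(s["wrist_torque"],3),"w",round(s["width"],4))
def go(p,R=None):
    """dp and rot in tool units from current to target"""
    s,Rc,pc=st(); d=Rc.T@(np.array(p)-pc)/.1
    print("dp",np.round(d,3),"rows>=",np.linalg.norm(d)/.625)
    if R is not None:
        w=Rot.from_matrix(Rc.T@R).as_rotvec()/(np.pi/2); print("rot",np.round(w,4),"rows>=",np.linalg.norm(w)/.1189)
E
python3 - <<'E'
from h import *
show(); go([.558,.276,.16])
E
```

```text
t 1.3 tcp [0.2087 0.4818 0.2533] z [ 0.  0. -1.] x [0.397 0.918 0.   ] q [ 1.02  0.34  1.52  0.    1.28 -0.15] F [ 0.06 -0.32 -0.02] M [ 0.02   0.003 -0.062] w 0.0855
dp [-0.5    4.023  0.933] rows>= 6.656466113828469
```

Call:
step_arm --dp '[[-0.06, 0.5, 0.12], [-0.06, 0.5, 0.12], [-0.06, 0.5, 0.12], [-0.06, 0.5, 0.12], [-0.06, 0.5, 0.12], [-0.06, 0.5, 0.12], [-0.06, 0.5, 0.12], [-0.08, 0.52, 0.09], [0, 0, 0], [0, 0, 0]]' --delta_rot '[[0, 0, 0], [0, 0, 0], [0, 0, 0], [0, 0, 0], [0, 0, 0], [0, 0, 0], [0, 0, 0], [0, 0, 0], [0, 0, -0.1], [0, 0, -0.1]]' --hand -0.2 --squeeze 50

```text
t: 2.55
tcp_pos: [0.5583, 0.2753, 0.1597]
ee_rot: [-2.32, -2.118, 0.001]
wrist_force: [-0.1, 1.0, -0.4]
width: 0.0513
```

```bash
python3 - <<'E'
from h import *
show(); go([.558,.276,.16])
E
```

```text
t 2.55 tcp [0.5583 0.2753 0.1597] z [-0.001 -0.    -1.   ] x [ 0.091  0.996 -0.   ] q [ 0.34  0.6   1.37  0.    1.17 -1.14] F [-0.08  0.97 -0.4 ] M [-0.011 -0.035 -0.012] w 0.0513
dp [ 0.007 -0.003 -0.003] rows>= 0.013163092926191739
```

Call:
step_arm --dp '[[0, 0, 0.3], [0, 0, 0.3], [0, 0, 0.3], [0, 0, 0.07]]' --delta_rot '[[0, 0, -0.1], [0, 0, -0.1], [0, 0, -0.1], [0, 0, 0]]'

```text
t: 3.05
tcp_pos: [0.5565, 0.2757, 0.0613]
ee_rot: [-1.767, -2.595, 0.005]
wrist_force: [-0.7, -0.7, 1.0]
width: 0.0511
```

```bash
python3 - <<'E'
from h import *
show()
ims={k:arm.get_image(k) for k in("top","side")}
s,R,p=st()
out=[]
for k in ims:
    im=ims[k];cv2.imwrite(f"pics/s1_{k}.png",im)
    u=proj(k,p+R@[0,0,.022])[0];x0,y0=(u-[40,40]).astype(int)
    c=cv2.resize(im[y0:y0+80,x0:x0+80],(400,400),interpolation=2)
    for off,col in(([0,0,.022],(255,0,255)),([.0255,0,.022],(255,255,0)),([-.0255,0,.022],(255,255,0))):
        q=(proj(k,p+R@off)[0]-[x0,y0]+.5)*5;cv2.circle(c,tuple(q.astype(int)),3,col,-1)
    out.append(c)
cv2.imwrite("pics/s1c.png",np.hstack(out))
E
```

```text
t 3.05 tcp [0.5565 0.2757 0.0613] z [-0.004 -0.001 -1.   ] x [-0.366  0.93   0.   ] q [ 0.34  0.71  1.46  0.    0.97 -1.61] F [-0.7  -0.72  1.  ] M [ 0.    -0.001 -0.044] w 0.0511
```

View pics/s1c.png

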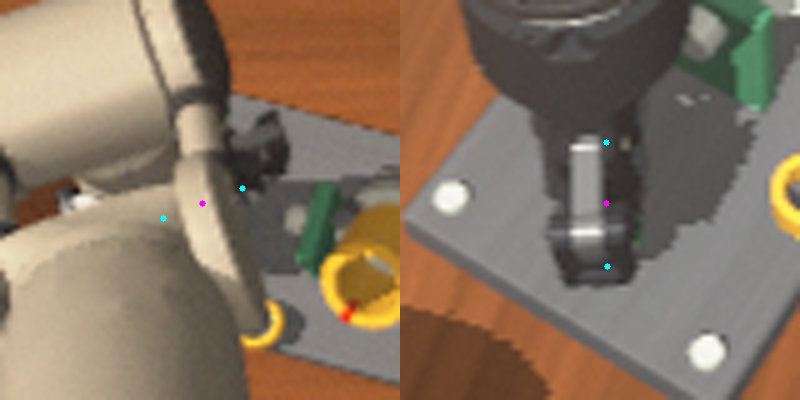

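Call:
step_arm --dp '[[0, 0, 0], [0, 0, 0], [0, 0, 0], [0, 0, 0]]' --delta_rot '[[0, 0, 0], [0, 0, 0], [0, 0, 0], [0, 0, 0]]' --hand 1 --squeeze 50

```text
t: 3.65
tcp_pos: [0.5579, 0.2777, 0.0652]
ee_rot: [1.768, 2.597, 0.006]
wrist_force: [-2.5, 4.9, 1.6]
width: 0.0327
```

```bash
python3 - <<'E'
from h import *
show()
E
```

```text
t 3.65 tcp [0.5579 0.2777 0.0652] z [ 0.002  0.003 -1.   ] x [-0.367  0.93   0.002] q [ 0.34  0.71  1.46  0.    0.97 -1.61] F [-2.54  4.88  1.56] M [0.84  0.358 0.001] w 0.0327
```

Call:
step_arm --dp '[[0.013, 0, 0], [0, 0, 0], [0, 0, 0], [0, 0, 0], [0, 0, 0], [0, 0, 0], [0, 0, 0]]' --delta_rot '[[0, 0, 0], [0, 0, 0.08], [0, 0, 0.1], [0, 0, 0.1], [0, 0, 0.1], [0, 0, 0.1], [0, 0, 0.1]]'

```text
t: 4.53
tcp_pos: [0.558, 0.2787, 0.0652]
ee_rot: [-2.733, -1.548, -0.006]
wrist_force: [-1.8, 5.8, 3.2]
width: 0.0324
```

```bash
python3 - <<'E'
from h import *
show()
E
```

```text
t 4.53 tcp [0.558  0.2787 0.0652] z [ 0.003  0.002 -1.   ] x [0.514 0.858 0.004] q [ 0.34  0.71  1.46  0.    0.97 -0.69] F [-1.77  5.79  3.2 ] M [0.729 0.203 0.191] w 0.0324
```

Call:
step_arm --dp '[[0, 0, 0], [0, 0, 0], [0, 0, 0], [0, 0, 0], [0, 0, 0], [0, 0, 0], [0, 0, 0], [0, 0, 0], [0, 0, 0], [0, 0, 0], [0, 0, 0], [0, 0, 0]]' --delta_rot '[[0, 0, 0.1], [0, 0, 0.1], [0, 0, 0.1], [0, 0, 0.1], [0, 0, 0.1], [0, 0, 0.1], [0, 0, 0.1], [0, 0, 0.1], [0, 0, 0.1], [0, 0, 0.1], [0, 0, 0.08], [0, 0, 0]]'

```text
t: 6.02
tcp_pos: [0.5594, 0.279, 0.0652]
ee_rot: [-2.965, 1.02, -0.007]
wrist_force: [4.4, 4.9, 0.6]
width: 0.0329
```

```bash
python3 - <<'E'
from h import *
show()
E
```

```text
t 6.03 tcp [0.5594 0.279  0.0652] z [ 0.006  0.004 -1.   ] x [ 0.788 -0.615  0.003] q [0.34 0.71 1.45 0.   0.97 1.  ] F [4.37 4.91 0.65] M [ 0.992 -0.413 -0.068] w 0.0329
```

Call:
step_arm --dp '[[0, -0.015, 0], [0, 0, 0], [0, 0, 0], [0, 0, 0], [0, 0, 0]]' --delta_rot '[[0, 0, 0.08], [0, 0, 0.1], [0, 0, 0.1], [0, 0, 0.05], [0, 0, 0]]'

```text
t: 6.65
tcp_pos: [0.5598, 0.2786, 0.0651]
ee_rot: [-2.609, 1.744, -0.005]
wrist_force: [2.9, -0.6, 7.2]
width: 0.0323
```

```bash
python3 - <<'E'
from h import *
show()
E
```

```text
t 6.65 tcp [0.5598 0.2786 0.0651] z [ 0.004  0.001 -1.   ] x [ 0.382 -0.924  0.001] q [ 0.34  0.71  1.45 -0.    0.98  1.52] F [ 2.94 -0.56  7.2 ] M [-0.025 -0.234 -0.126] w 0.0323
```

Call:
step_arm --dp '[[0, 0, 0], [0, 0, 0], [0, 0, 0]]' --delta_rot '[[0, 0, 0.08], [0, 0, 0.1], [0, 0, 0.07]]'

```text
t: 7.02
tcp_pos: [0.56, 0.2782, 0.065]
ee_rot: [-2.218, 2.22, -0.005]
wrist_force: [-4.2, -1.4, 10.9]
width: 0.0327
```

```bash
python3 - <<'E'
from h import *
show()
E
```

```text
t 7.03 tcp [0.56   0.2782 0.065 ] z [ 0.005 -0.    -1.   ] x [-0.001 -1.     0.   ] q [ 0.34  0.71  1.45 -0.    0.98  1.91] F [-4.21 -1.36 10.85] M [-0.142  0.171  0.783] w 0.0327
```

Call:
step_arm --dp '[[0, 0, 0], [0, 0, 0]]' --delta_rot '[[0, 0, 0.03], [0, 0, 0]]'

```text
t: 7.28
tcp_pos: [0.5593, 0.2783, 0.0651]
ee_rot: [-2.17, 2.269, -0.004]
wrist_force: [0.4, -2.1, 6.7]
width: 0.0324
```

```bash
python3 - <<'E'
from h import *
show()
E
```

```text
t 7.28 tcp [0.5593 0.2783 0.0651] z [ 0.003 -0.    -1.   ] x [-0.044 -0.999  0.   ] q [ 0.34  0.71  1.45 -0.    0.98  1.96] F [ 0.36 -2.06  6.75] M [-0.296 -0.074  0.852] w 0.0324
```

Call:
step_arm --dp '[[0, 0, 0], [0, 0, 0], [0, 0, -0.4], [0, 0, -0.5], [0, 0, -0.45]]' --delta_rot '[[0, 0, 0], [0, 0, 0], [0, 0, 0], [0, 0, 0], [0, 0, -0.1]]' --hand -0.2

```text
t: 7.9
tcp_pos: [0.558, 0.2785, 0.1997]
ee_rot: [2.344, -2.092, -0.0]
wrist_force: [0.6, 0.3, -0.3]
width: 0.0511
```

```bash
python3 - <<'E'
from h import *
show()
yaw=-.014
Rt=np.array([[np.cos(yaw),np.sin(yaw),0],[np.sin(yaw),-np.cos(yaw),0],[0,0,-1]]).astype(float)
go([.536,-.11,.205],Rt)
cv2.imwrite("pics/s2.png",arm.get_image("side"))
s,R,p=st()
# world-direction move expressed over 10 rows w/ rotation
d=(np.array([.536,-.11,.205])-p)/10; w=Rot.from_matrix(R.T@Rt).as_rotvec()/10
Rc=R.copy()
for i in range(10):
    print(np.round(Rc.T@d/.1,3)); Rc=Rc@Rot.from_rotvec(w).as_matrix()
im=cv2.imread("pics/s2.png");cv2.imwrite("pics/s2c.png",cv2.resize(im[250:380,225:365],(630,585),interpolation=2))
E
```

```text
t 7.9 tcp [0.558  0.2785 0.1997] z [-0.  0. -1.] x [ 0.113 -0.994 -0.   ] q [0.34 0.57 1.31 0.   1.26 1.8 ] F [ 0.6   0.25 -0.25] M [ 0.005 -0.05   0.008] w 0.0511
dp [ 3.835  0.657 -0.053] rows>= 6.226022830672401
rot [ 1.00e-04  2.00e-04 -9.19e-01] rows>= 7.72877577435615
[ 0.384  0.071 -0.   ]
[ 0.369  0.125 -0.   ]
[ 0.348  0.177 -0.   ]
[ 0.319  0.225 -0.   ]
[ 0.283  0.268 -0.   ]
[0.242 0.306 0.   ]
[0.196 0.337 0.   ]
[0.146 0.362 0.001]
[0.092 0.379 0.001]
[0.037 0.388 0.001]
```

View pics/s2c.png

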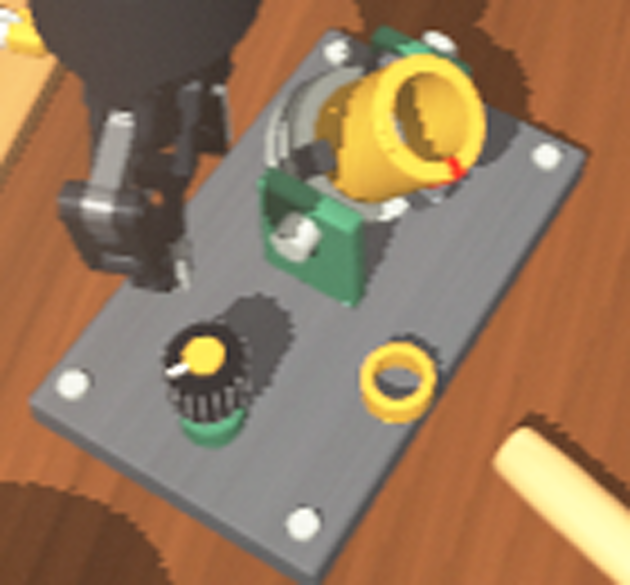

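Call:
step_arm --dp '[[0.384, 0.071, -0.02], [0.369, 0.125, -0.02], [0.348, 0.177, -0.01], [0.319, 0.225, 0], [0.283, 0.268, 0], [0.242, 0.306, 0], [0.196, 0.337, 0], [0.146, 0.362, 0], [0.092, 0.379, 0], [0.037, 0.388, 0]]' --delta_rot '[[0, 0, -0.092], [0, 0, -0.092], [0, 0, -0.092], [0, 0, -0.092], [0, 0, -0.092], [0, 0, -0.092], [0, 0, -0.092], [0, 0, -0.092], [0, 0, -0.092], [0, 0, -0.092]]'

```text
t: 9.2
tcp_pos: [0.5307, -0.1118, 0.2029]
ee_rot: [-3.141, 0.018, 0.001]
wrist_force: [-0.5, -0.1, 0.5]
width: 0.0514
```

```bash
cat > ov.py <<'E'
from h import *
import sys
def ov(name,half=40,extra=(),sc=5,ctr=None):
    s,R,p=st();out=[]
    for k in("top","side"):
        im=arm.get_image(k);cv2.imwrite(f"pics/{name}_{k}.png",im)
        u=proj(k,ctr if ctr is not None else p+R@[0,0,.022])[0];x0,y0=np.clip((u-half).astype(int),0,[640-2*half,400-2*half])
        c=cv2.resize(im[y0:y0+2*half,x0:x0+2*half],None,fx=sc,fy=sc,interpolation=2)
        for X,col in extra:
            for q in proj(k,X): cv2.circle(c,tuple(((q-[x0,y0]+.5)*sc).astype(int)),2,col,-1)
        out.append(c); print(k,x0,y0)
    cv2.imwrite(f"pics/{name}.png",np.hstack(out)); show()
E
python3 - <<'E'
from ov import *
s,R,p=st()
ov("a1",40,[((p+R@[0,0,.022])[None],(255,0,255)),(np.array([[.5354,-.1113,.145],[.5354,-.1113,.066]]),(255,255,0))])
E
```

```text
top 324 164
side 298 118
t 9.3 tcp [ 0.5307 -0.1139  0.2029] z [-0.    -0.001 -1.   ] x [ 1.    -0.017 -0.   ] q [-0.35  0.42  1.55 -0.    1.17 -0.33] F [-0.21  0.58 -0.05] M [0.053 0.021 0.025] w 0.0515
```

View pics/a1.png

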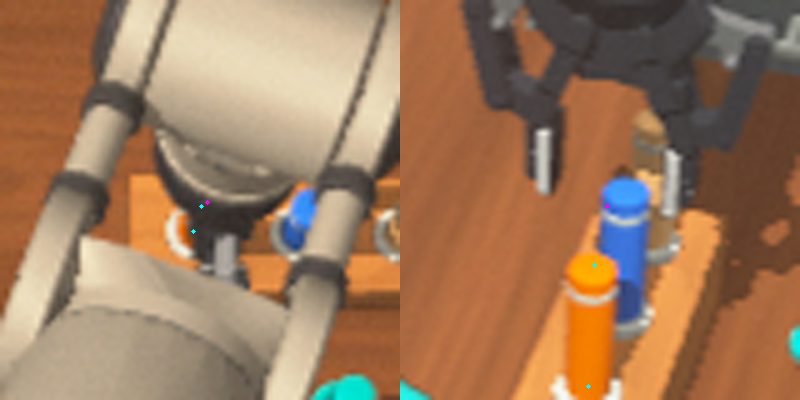

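Call:
step_arm --dp '[[0.058, -0.059, 0.2], [0, 0, 0]]' --delta_rot '[[0, 0, 0], [0, 0, 0]]'

```text
t: 9.55
tcp_pos: [0.5361, -0.1039, 0.1818]
ee_rot: [-3.14, 0.026, 0.005]
wrist_force: [0.4, -0.3, -0.4]
width: 0.0512
```

```bash
python3 - <<'E'
from h import *
show(); go([.5365,-.108,.108])
E
```

```text
t 9.55 tcp [ 0.5361 -0.1039  0.1818] z [-0.003  0.002 -1.   ] x [ 1.    -0.017 -0.003] q [-0.33  0.45  1.57  0.    1.13 -0.32] F [ 0.4  -0.26 -0.43] M [-0.023  0.012  0.01 ] w 0.0512
dp [0.007 0.042 0.738] rows>= 1.1828685181778482
```

Call:
step_arm --dp '[[0, 0, 0.1], [0, 0, 0]]' --delta_rot '[[0, 0, 0], [0, 0, 0]]'

```text
t: 9.8
tcp_pos: [0.5365, -0.1045, 0.1728]
ee_rot: [-3.141, 0.025, 0.002]
wrist_force: [0.4, -0.8, -0.1]
width: 0.0514
```

```bash
python3 - <<'E'
from h import *
show(); print(arm.state()["joint_velocities"]);go([.5365,-.108,.108])
for i in range(2): arm.camera_model("top"); 
from ov import *
ov("a2",40,[((st()[2])[None],(255,0,255))])
E
```

```text
t 9.8 tcp [ 0.5365 -0.1045  0.1728] z [-0.001  0.    -1.   ] x [ 1.    -0.016 -0.001] q [-0.33  0.46  1.58  0.    1.1  -0.32] F [ 0.4  -0.78 -0.05] M [-0.04  -0.012  0.002] w 0.0514
[-0.00238475 -0.00946177 -0.0154452  -0.00029775  0.00976832 -0.00216776]
dp [0.001 0.035 0.648] rows>= 1.0383049462680949
top 321 164
side 295 130
t 9.9 tcp [ 0.537  -0.1048  0.1735] z [ 0. -0. -1.] x [ 1.    -0.016  0.   ] q [-0.33  0.46  1.58  0.    1.1  -0.32] F [-0.27 -0.37 -1.01] M [0.001 0.002 0.028] w 0.0511
```

View pics/a2.png

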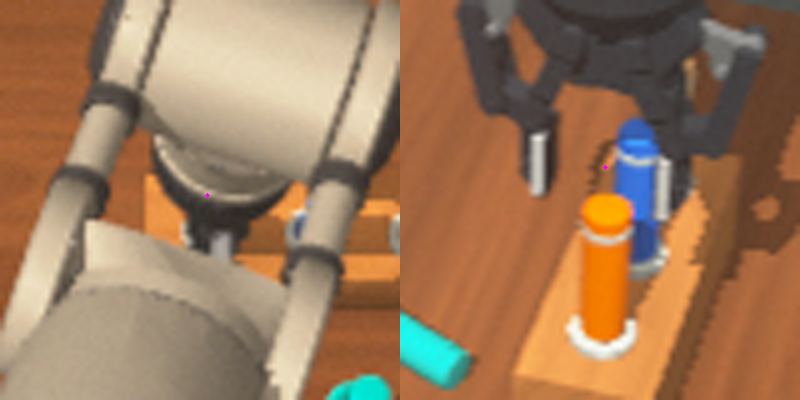

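Call:
step_arm --dp '[[0, 0.033, 0.25], [0, 0, 0.25], [0, 0, 0.15], [0, 0, 0]]' --delta_rot '[[0, 0, 0], [0, 0, 0], [0, 0, 0], [0, 0, 0]]'

```text
t: 10.4
tcp_pos: [0.5365, -0.108, 0.1077]
ee_rot: [-3.141, 0.025, 0.002]
wrist_force: [-0.7, -0.4, 1.0]
width: 0.0511
```

```bash
python3 - <<'E'
from ov import *
p=st()[2]
ov("a3",30,[((p)[None],(255,0,255)),(np.array([[p[0],p[1],.145]]),(255,255,0))],sc=7)
E
```

```text
top 331 178
side 304 159
t 10.5 tcp [ 0.5374 -0.1083  0.109 ] z [ 0.001 -0.    -1.   ] x [ 1.    -0.016  0.001] q [-0.34  0.54  1.65  0.    0.95 -0.32] F [ 0.61  0.21 -0.02] M [-0.067  0.023  0.005] w 0.0515
```

View pics/a3.png

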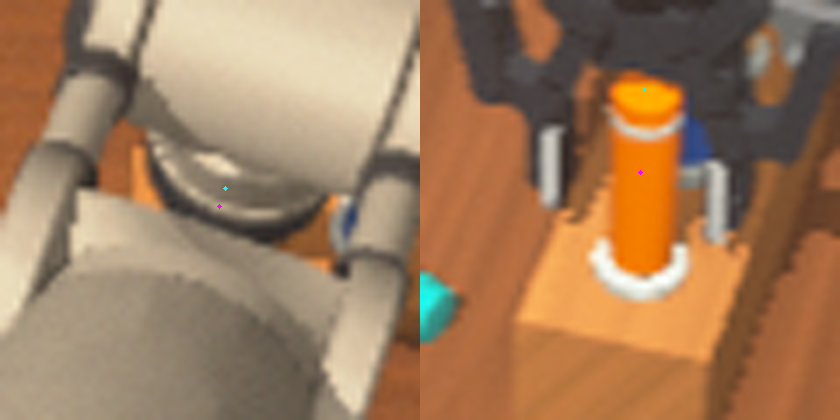

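Call:
step_arm --dp '[[0, 0, 0], [0, 0, 0], [0, 0, 0], [0, 0, 0], [0, 0, 0]]' --delta_rot '[[0, 0, 0], [0, 0, 0], [0, 0, 0], [0, 0, 0], [0, 0, 0]]' --hand 1 --squeeze 70

```text
t: 11.12
tcp_pos: [0.5373, -0.1083, 0.1092]
ee_rot: [3.141, -0.025, 0.002]
wrist_force: [-1.4, 0.3, 4.9]
width: 0.0224
```

```bash
python3 - <<'E'
from h import *
show()
E
```

```text
t 11.12 tcp [ 0.5373 -0.1083  0.1092] z [ 0.001 -0.    -1.   ] x [ 1.    -0.016  0.001] q [-0.34  0.54  1.65  0.    0.95 -0.32] F [-1.4   0.31  4.92] M [0.045 0.186 0.05 ] w 0.0224
```

Call:
step_arm --dp '[[0, 0, -0.15], [0, 0, -0.3], [0, 0, -0.4], [0, 0, -0.4], [0, 0, -0.2], [0, 0, 0]]' --delta_rot '[[0, 0, 0], [0, 0, 0], [0, 0, 0], [0, 0, 0], [0, 0, 0], [0, 0, 0]]'

```text
t: 11.88
tcp_pos: [0.5375, -0.1083, 0.2553]
ee_rot: [3.14, -0.025, 0.006]
wrist_force: [-1.0, 0.3, -1.8]
width: 0.0223
```

```bash
python3 - <<'E'
from ov import *
s,R,p=st()
ax=np.array([p+R@[0,0,d] for d in np.linspace(0,.0972,8)])
ov("a4",45,[(ax,(255,0,255))],sc=5,ctr=ax[5])
E
```

```text
top 318 156
side 290 112
t 11.97 tcp [ 0.5364 -0.108   0.2527] z [-0.001  0.    -1.   ] x [ 1.    -0.016 -0.001] q [-0.34  0.38  1.46  0.    1.3  -0.32] F [-0.61 -0.02 -1.6 ] M [-0.009  0.026 -0.04 ] w 0.0223
```

View pics/a4.png

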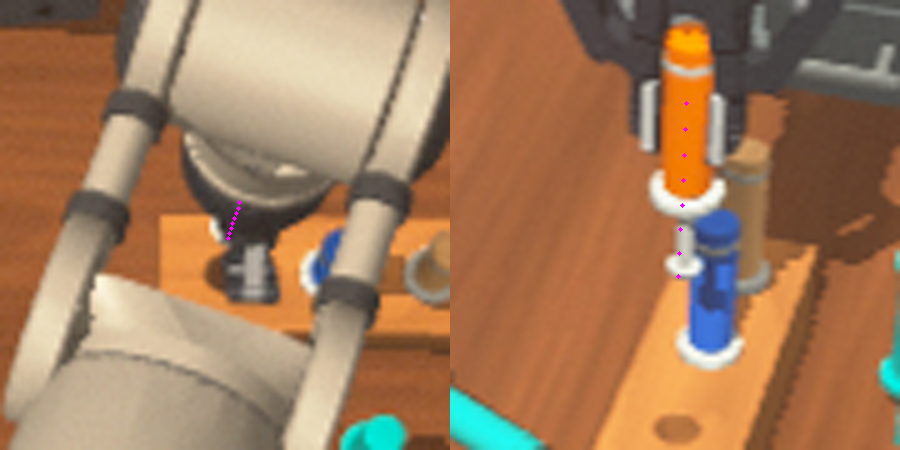

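```bash
cat > fit2.py <<'E'
from h import *
import fit, fitb_pts as fb
S=np.array([.5593,.2785,0]);D=np.array([.5370,-.1083,0])
def g(q,full=False):
    p=q[:7];sh={"top":q[7:9],"side":q[9:11]}
    Rb,b,n,e1,e2,c=fit.pose(p);r=[]
    P=lambda k,X:proj(k,X)+sh[k]
    for k in("top","side"):
        r.append(.7*(P(k,b+fit.cor@Rb.T)-fit.obs_c[k]).ravel())
        r.append((P(k,b+Rb@[0,.085,.072])-fit.scr[k]).ravel())
        r.append((P(k,S+[0,0,.072])-fit.scr[k]).ravel())
        d=fb.deb[k]
        r.append((P(k,np.array([D+[0,0,.145],D+[0,0,.066]]))-d).ravel())
        for rad,o in((.028,fit.outer),(.020,fit.inner)):
            qq=P(k,fit.circ(c,e1,e2,rad))
            for u in o[k]: r.append([np.linalg.norm(qq-u,axis=1).min()])
        m=c+.024*(np.cos(p[6])*e1+np.sin(p[6])*e2)
        r.append((P(k,m)-fit.mark[k]).ravel())
    r.append(((b+Rb@[0,.085,0])-S)[:2]/.0005)
    r.append(q[7:11]/3)
    return np.concatenate(r)
r=least_squares(g,[.536,.196,-.26,.645,.0316,.11,2.74,0,0,0,0],loss="soft_l1",x_scale=[.01,.01,.1,.1,.01,.01,.3,1,1,1,1])
print(r.cost,np.round(r.x,4),np.degrees(r.x[3]));print(np.round(r.fun,1))
Rb,b,n,e1,e2,c=fit.pose(r.x[:7]);m=np.cos(r.x[6])*e1+np.sin(r.x[6])*e2
print("mouth",c,"n",n,"x",m,"screw",b+Rb@[0,.085,.06])
np.savez("tube2.npz",c=c,n=n,x=m)
E
cat > fitb_pts.py <<'E'
import numpy as np
def up(pts,s,o): return (np.array(pts,float)+.5)/s-.5+np.array(o)
deb={"top":up([(198,152),(180,205)],10,(345,190)),"side":up([(164,230),(157,385)],6.2,(310,135))}
E
python3 fit2.py
```

```text
6.690953247722824 [ 0.5374  0.1963 -0.2606  0.6623  0.0326  0.1137  2.7373  1.1314  0.2304
  0.9906  0.3814] 37.94915501426843
[ 0.1 -0.6  0.3 -0.   0.   0.6 -0.2  0.1  0.1  0.1  0.1  0.1 -0.4 -0.2
 -0.3 -0.5  0.6  0.3  0.1  0.2  0.6  1.1  0.7  0.3  0.2  0.5  0.5  0.6
  0.5  0.1  0.2  0.3 -1.  -0.5 -0.9 -0.8  0.5 -0.4 -0.   0.6  0.   0.8
  0.   0.8  0.3 -0.1  0.4 -0.7  0.3  0.3  0.7  0.4  0.2  0.3  0.3  0.4
  0.7  0.2  0.2  0.7  0.4  0.2  1.2 -0.1  0.3 -0.1 -0.1  0.4  0.1  0.3
  0.1]
mouth [0.49553238 0.16607406 0.11373095] n [-0.59420355  0.15843086  0.78855679] x [-0.59919066  0.56683362 -0.56539384] screw [0.55925444 0.27845088 0.06      ]
```

```bash
cat > pl.py <<'E'
from h import *
T=np.load("tube2.npz");c,n,mx=T["c"],T["n"],T["x"];my=np.cross(n,mx)
LT=.0972
def Rt_from(R):
    z=R[:,2];w=np.cross(z,-n);s=np.linalg.norm(w);a=np.arctan2(s,z@-n)
    return Rot.from_rotvec(w/s*a).as_matrix()@R if s>1e-6 else R
def tcp(th,rad,depth): # virtual tip depth below face; th clockwise from mark
    return c+rad*(np.cos(th)*mx-np.sin(th)*my)-n*depth+n*LT
def rows(pt,Rt,N):
    s,R,p=st();w=Rot.from_matrix(R.T@Rt).as_rotvec()/N;d=(pt-p)/N;Rc=R.copy();o=[]
    for i in range(N):
        o.append(np.round(Rc.T@d/.1,3).tolist());Rc=Rc@Rot.from_rotvec(w).as_matrix()
    print("dp",o);print("rot",np.round(w/(np.pi/2),4))
E
python3 - <<'E'
from pl import *
s,R,p=st();Rt=Rt_from(R);print(Rt,tcp(0,.01,-.06));rows(tcp(0,.01,-.06),Rt,8);show()
E
```

```text
[[ 0.8016324  -0.06563268  0.59420355]
 [ 0.03665158 -0.98668958 -0.15843086]
 [ 0.59669269  0.14878181 -0.78855679]] [0.39613167 0.19664773 0.23203813]
dp [[-0.181, -0.378, 0.026], [-0.183, -0.378, 0.004], [-0.182, -0.378, -0.018], [-0.18, -0.377, -0.041], [-0.176, -0.376, -0.062], [-0.17, -0.375, -0.084], [-0.162, -0.373, -0.105], [-0.153, -0.371, -0.125]]
rot [-0.0128  0.0512 -0.    ]
t 11.97 tcp [ 0.5364 -0.108   0.2527] z [-0.001  0.    -1.   ] x [ 1.    -0.016 -0.001] q [-0.34  0.38  1.46  0.    1.3  -0.32] F [-0.61 -0.02 -1.6 ] M [-0.009  0.026 -0.04 ] w 0.0223
```

Call:
step_arm --dp '[[-0.181, -0.378, 0.026], [-0.183, -0.378, 0.004], [-0.182, -0.378, -0.018], [-0.18, -0.377, -0.041], [-0.176, -0.376, -0.062], [-0.17, -0.375, -0.084], [-0.162, -0.373, -0.105], [-0.153, -0.371, -0.125], [0, 0, 0], [0, 0, 0]]' --delta_rot '[[-0.0128, 0.0512, 0], [-0.0128, 0.0512, 0], [-0.0128, 0.0512, 0], [-0.0128, 0.0512, 0], [-0.0128, 0.0512, 0], [-0.0128, 0.0512, 0], [-0.0128, 0.0512, 0], [-0.0128, 0.0512, 0], [0, 0, 0], [0, 0, 0]]'

```text
t: 13.22
tcp_pos: [0.4041, 0.1775, 0.2321]
ee_rot: [2.847, -0.024, 0.876]
wrist_force: [1.0, -0.2, -1.1]
width: 0.0224
```

```bash
python3 - <<'E'
from pl import *
show();s,R,p=st();Rt=Rt_from(R);rows(tcp(0,.01,-.03),Rt,2)
print(np.degrees(np.arccos(R[:,2]@-n)))
E
```

```text
t 13.22 tcp [0.4041 0.1775 0.2321] z [ 0.557 -0.16  -0.815] x [0.828 0.032 0.56 ] q [ 0.51  0.08  2.11 -0.77  0.64  1.09] F [ 0.96 -0.17 -1.12] M [0.138 0.37  0.05 ] w 0.0224
dp [[-0.023, -0.092, 0.112], [-0.026, -0.092, 0.112]]
rot [-0.0002  0.0144  0.    ]
2.5936440952622357
```

Call:
step_arm --dp '[[-0.023, -0.092, 0.112], [-0.026, -0.092, 0.112], [0, 0, 0]]' --delta_rot '[[0, 0.0144, 0], [0, 0.0144, 0], [0, 0, 0]]'

```text
t: 13.6
tcp_pos: [0.4146, 0.1909, 0.2082]
ee_rot: [2.825, -0.022, 0.939]
wrist_force: [0.4, -0.4, -1.6]
width: 0.0224
```

```bash
python3 - <<'E'
from pl import *
from ov import *
s,R,p=st();Rt=Rt_from(R);rows(tcp(0,.01,-.02),Rt,1)
print(np.degrees(np.arccos(R[:,2]@-n)))
ax=np.array([p+R@[0,0,d] for d in np.linspace(0,.0972,8)])
TH=np.linspace(0,2*np.pi,60)
ci=[c+r*(np.outer(np.cos(TH),mx)+np.outer(np.sin(TH),my)) for r in(.02,.028)]
ov("b1",30,[(ax,(255,0,255)),(ci[0],(255,0,0)),(ci[1],(0,255,0))],sc=10,ctr=c+n*.02)
for k in("top","side"):
    pass
s=arm.state()
E
python3 -c "
import cv2;a=cv2.imread('pics/b1.png');cv2.imwrite('pics/b1t.png',a[:, :600]);cv2.imwrite('pics/b1s.png',a[:,600:])"
```

```text
dp [[-0.003, -0.009, 0.093]]
rot [0.0011 0.0005 0.    ]
0.10750577974967002
top 235 193
side 295 243
t 13.7 tcp [0.4148 0.1912 0.2093] z [ 0.595 -0.159 -0.788] x [0.801 0.037 0.597] q [ 0.55  0.15  2.14 -0.96  0.58  1.32] F [-0.69 -0.44 -1.22] M [0.161 0.489 0.065] w 0.0226
```

View pics/b1s.png

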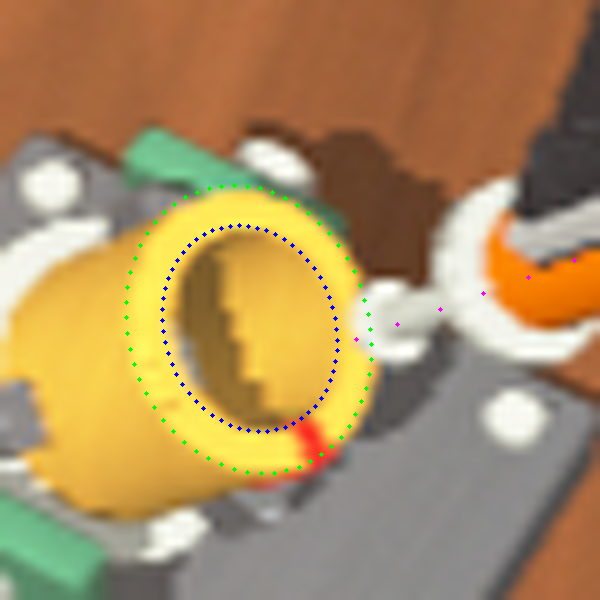

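View pics/b1t.png

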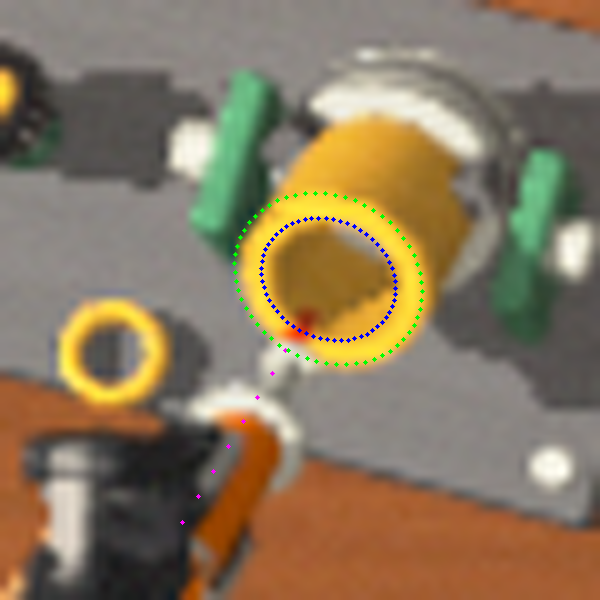

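```bash
python3 - <<'E'
import cv2,numpy as np
a=cv2.imread('pics/b1_top.png')[208:240,250:282];b=cv2.imread('pics/b1_side.png')[255:295,315:355]
cv2.imwrite('pics/b1z.png',np.hstack([cv2.resize(a,(400,400),interpolation=2),cv2.resize(b,(400,400),interpolation=2)]))
E
```

```text
(no output)
```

View pics/b1z.png

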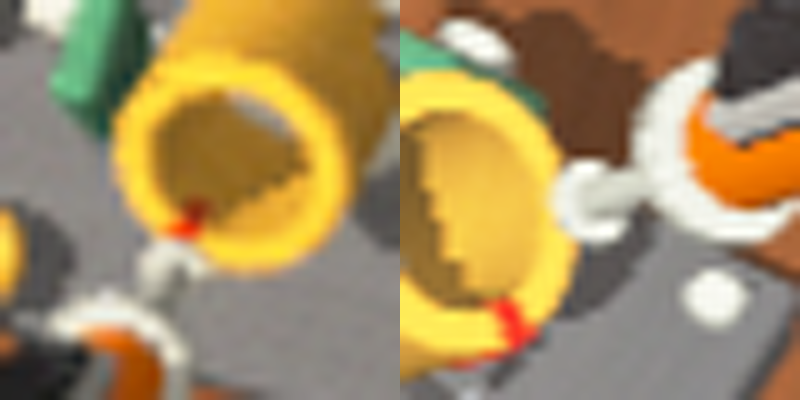

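```bash
python3 - <<'E'
from pl import *
s,R,p=st();Z=R[:,2]
sh={"top":np.array([1.13,.23]),"side":np.array([.99,.38])}
obs={"top":np.array([263.3,228.5]),"side":np.array([334.,274.5])}
X=p+Z*(LT-.006)
for k in obs: print(k,obs[k]-proj(k,X)[0]-sh[k])
Xm,e=tri(obs["side"]-sh["side"],obs["top"]-sh["top"]);d=Xm-X
print("tool offs",d,e,"along n",d@n,"mx",d@mx,"my",d@my)
show()
E
```

```text
top [-0.13591809 -0.10824085]
side [ 1.27960749 -1.44721612]
tool offs [-0.00168103 -0.00037536  0.00497752] 0.4462072407970368 along n 0.004864460486263097 mx -0.002019768078043002 my 1.440861735259398e-06
t 13.7 tcp [0.4148 0.1912 0.2093] z [ 0.595 -0.159 -0.788] x [0.801 0.037 0.597] q [ 0.55  0.15  2.14 -0.96  0.58  1.32] F [-0.69 -0.44 -1.22] M [0.161 0.489 0.065] w 0.0226
```

```bash
cat >> pl.py <<'E'
def force(k=5):
    o=[]
    for i in range(k):
        arm.get_image("top");s=arm.state();o.append(np.r_[s["wrist_force"]@np.c_[n,mx,my],s["tcp_pos"]])
    o=np.array(o);P=o[:,3:].mean(0)
    f=o[:,:3].mean(0);tip=P-n*LT-c
    print("t",round(s["t"],2),"F n,mx,my",np.round(f,2),"sd",np.round(o[:,:3].std(0),2),"tip depth",np.round(-tip@n*1e3,2),"mx,my mm",np.round([tip@mx*1e3,tip@my*1e3],2),"sdP",np.round(o[:,3:].std(0)*1e3,2))
    return f,P
def rel(th,rad,depth):
    "dp from current measured to target, in tool units"
    s,R,p=st();print("dp",np.round(R.T@(tcp(th,rad,depth)-p)/.1,4))
E
python3 - <<'E'
from pl import *
f,P=force(5);R=st()[1];print("dp",np.round(R.T@(tcp(0,.005,-.005)-P)/.1,3))
print("tool axes in n,mx,my",np.round(np.c_[n,mx,my].T@R,3))
E
```

```text
t 13.95 F n,mx,my [-1.23  0.77  0.24] sd [0.3  0.81 0.73] tip depth -30.62 mx,my mm [ 8.66 -0.59] sdP [0.09 0.2  0.07]
dp [0.025 0.027 0.256]
tool axes in n,mx,my [[ 0.003 -0.001 -1.   ]
 [-0.797 -0.604 -0.002]
 [-0.604  0.797 -0.002]]
```

Call:
step_arm --dp '[[0.025, 0.027, 0.09], [0, 0, 0.09], [0, 0, 0.08], [0, 0, 0]]' --delta_rot '[[0, 0, 0], [0, 0, 0], [0, 0, 0], [0, 0, 0]]'

```text
t: 14.45
tcp_pos: [0.4327, 0.1859, 0.1945]
ee_rot: [2.83, -0.021, 0.933]
wrist_force: [-0.4, -0.4, -2.0]
width: 0.0226
```

```bash
python3 - <<'E'
from pl import *
from ov import *
f,P=force(4);R=st()[1];print("dp",np.round(R.T@(tcp(0,.005,.006)-P)/.1,3))
ov("b2",20,[],sc=10,ctr=c+n*.02)
E
```

```text
t 14.65 F n,mx,my [-1.66  0.84  0.2 ] sd [0.89 0.47 0.24] tip depth -7.48 mx,my mm [ 3.33 -1.87] sdP [0.09 0.09 0.12]
dp [-0.024  0.005  0.135]
top 245 203
side 305 253
t 14.75 tcp [0.4322 0.1862 0.1951] z [ 0.59  -0.157 -0.792] x [0.805 0.037 0.593] q [ 0.51  0.19  2.14 -1.    0.53  1.33] F [ 0.26  0.39 -0.59] M [0.173 0.463 0.009] w 0.0227
```

View pics/b2.png

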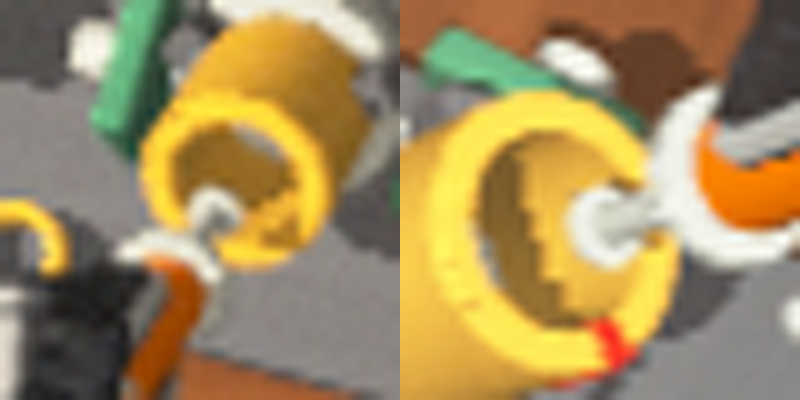

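```bash
cat > kin.py <<'E'
from h import *
data=[# tcp, z, x, q
([0.2087,0.4818,0.2533],[0,0,-1],[.397,.918,0],[1.016,.3427,1.525,0,1.2754,-.146]),
([.5583,.2753,.1597],[-.001,0,-1],[.091,.996,0],[.34,.6,1.37,0,1.17,-1.14]),
([.5565,.2757,.0613],[-.004,-.001,-1],[-.366,.93,0],[.34,.71,1.46,0,.97,-1.61]),
([.558,.2785,.1997],[0,0,-1],[.113,-.994,0],[.34,.57,1.31,0,1.26,1.8]),
([.5307,-.1139,.2029],[0,-.001,-1],[1,-.017,0],[-.35,.42,1.55,0,1.17,-.33]),
([.5374,-.1083,.109],[.001,0,-1],[1,-.016,.001],[-.34,.54,1.65,0,.95,-.32]),
([.5364,-.108,.2527],[-.001,0,-1],[1,-.016,-.001],[-.34,.38,1.46,0,1.3,-.32]),
([.4041,.1775,.2321],[.557,-.16,-.815],[.828,.032,.56],[.51,.08,2.11,-.77,.64,1.09]),
([.4148,.1912,.2093],[.595,-.159,-.788],[.801,.037,.597],[.55,.15,2.14,-.96,.58,1.32]),
([.4322,.1862,.1951],[.59,-.157,-.792],[.805,.037,.593],[.51,.19,2.14,-1.0,.53,1.33])]
s,R,p=st();data.append((p,R[:,2],R[:,0],s["joint_pos"]))
W=np.ones(len(data));W[0]=W[-1]=5
rz=lambda a:Rot.from_euler("z",a).as_matrix()
ry=lambda a:Rot.from_euler("y",a).as_matrix()
def fk(P,q,sg):
    # P: h,ox,oy(lat),L1,a2x,L2,a3x,L3
    h,ax,oy,L1,bx,L2,cx,L3=P
    R=rz(q[0]);p=R@[ax,oy,h]
    R=R@ry(q[1]);p=p+R@[0,0,L1]
    R=R@ry(q[2]);p=p+R@[bx,0,L2]
    R=R@rz(sg*q[3]);R=R@ry(q[4]);p=p+R@[cx,0,L3]
    R=R@rz(sg2*q[5]);return p,R
if __name__=="__main__":
  for sg in(1,-1):
   for sg2 in(1,-1):
    def f(P):
        r=[]
        for (t,z,x,q),w in zip(data,W):
            p,R=fk(P,q,sg);r+=[*(w*(p-t)/.004),*(w*(R[:,2]-z)/.01)]
        return np.array(r)
    r=least_squares(f,[.3,0,.07,.35,0,.3,0,.2],loss="soft_l1");
    print(sg,sg2,r.cost,np.round(r.x,4))
    for (t,z,x,q) in data[-4:]:
        p,R=fk(r.x,q,sg);print("  ",np.round((p-t)*1e3,1),np.round(R[:,2]-z,3),np.round(R[:,0],2),np.round(x,2))
    np.save(f"kin_{sg}_{sg2}.npy",r.x)
E
python3 kin.py
```

```text
1 1 2.308771821175967 [0.2232 0.003  0.0763 0.5035 0.0466 0.3792 0.0014 0.2887]
   [ 2.2 -1.3 -0.4] [-0.001 -0.005  0.   ] [-0.83 -0.03 -0.56] [0.83 0.03 0.56]
   [ 0.4 -0.3 -0.5] [-0.    -0.003  0.   ] [-0.8  -0.04 -0.6 ] [0.8  0.04 0.6 ]
   [-1.8  0.1 -1. ] [-0.    -0.001 -0.   ] [-0.81 -0.05 -0.59] [0.8  0.04 0.59]
   [-0.  0.  0.] [ 0. -0.  0.] [-0.8  -0.04 -0.59] [0.8  0.04 0.59]
1 -1 2.308771821175967 [0.2232 0.003  0.0763 0.5035 0.0466 0.3792 0.0014 0.2887]
   [ 2.2 -1.3 -0.4] [-0.001 -0.005  0.   ] [ 0.42 -0.79  0.45] [0.83 0.03 0.56]
   [ 0.4 -0.3 -0.5] [-0.    -0.003  0.   ] [ 0.67 -0.44  0.6 ] [0.8  0.04 0.6 ]
   [-1.8  0.1 -1. ] [-0.    -0.001 -0.   ] [ 0.69 -0.41  0.6 ] [0.8  0.04 0.59]
   [-0.  0.  0.] [ 0. -0.  0.] [ 0.69 -0.42  0.59] [0.8  0.04 0.59]
-1 1 984.1089863152149 [ 0.3489 -0.4378  0.0763  0.4136 -0.0798  0.3784 -0.434   0.4508]
   [11.4 79.4 60.4] [-0.407  0.72   0.   ] [-0.46  0.77  0.45] [0.83 0.03 0.56]
   [-6.3 37.3  4.4] [-0.47   0.762  0.   ] [-0.09  0.8   0.6 ] [0.8  0.04 0.6 ]
   [-3.  -0.  -3.8] [-0.416  0.742 -0.   ] [0.01 0.8  0.6 ] [0.8  0.04 0.59]
   [-0.2 -0.3 -0.1] [-0.411  0.741  0.   ] [0.01 0.8  0.59] [0.8  0.04 0.59]
-1 -1 984.1089863152149 [ 0.3489 -0.4378  0.0763  0.4136 -0.0798  0.3784 -0.434   0.4508]
   [11.4 79.4 60.4] [-0.407  0.72   0.   ] [-0.46 -0.69 -0.56] [0.83 0.03 0.56]
   [-6.3 37.3  4.4] [-0.47   0.762  0.   ] [-0.4 -0.7 -0.6] [0.8  0.04 0.6 ]
   [-3.  -0.  -3.8] [-0.416  0.742 -0.   ] [-0.46 -0.66 -0.59] [0.8  0.04 0.59]
   [-0.2 -0.3 -0.1] [-0.411  0.741  0.   ] [-0.46 -0.66 -0.59] [0.8  0.04 0.59]
```

```bash
cat > ik.py <<'E'
from pl import *
import kin; kin.sg2=1
P=np.load("kin_1_1.npy")
lo=np.array([-2.53,-.77,.04,-1,.28,-3.11]);hi=np.array([2.53,2.02,2.7,4.14,2.66,3.11])
def ik(p,z,q0,lim=True,wz=1):
    f=lambda q:np.r_[(kin.fk(P,np.r_[q,0],1)[0]-p)/.001,wz*(kin.fk(P,np.r_[q,0],1)[1][:,2]-z)/.01]
    b=(lo[:5],hi[:5]) if lim else (lo[:5]-2,hi[:5]+2)
    r=least_squares(f,np.clip(q0,b[0]+1e-3,b[1]-1e-3),bounds=b);return r.x,r.fun
E
python3 - <<'E'
from ik import *
q0=st()[0]["joint_pos"][:5]
for lim in(False,True):
  for th in np.arange(0,2*np.pi,np.pi/4):
    p=tcp(th,.016,.0065);q,e=ik(p,-n,q0,lim);z=kin.fk(P,np.r_[q,0],1)[1][:,2]
    print(lim,round(th,2),np.round(q,3),"pos err mm",np.round(np.linalg.norm(e[:3]),2),"tilt deg",np.round(np.degrees(np.arccos(min(1,z@-n))),2))
E
```

```text
False 0.0 [ 0.519  0.233  2.159 -1.105  0.505] pos err mm 0.0 tilt deg 0.0
False 0.79 [ 0.522  0.239  2.126 -1.062  0.519] pos err mm 0.0 tilt deg 0.0
False 1.57 [ 0.503  0.233  2.103 -1.021  0.522] pos err mm 0.0 tilt deg 0.0
False 2.36 [ 0.472  0.217  2.104 -0.999  0.511] pos err mm 0.0 tilt deg 0.0
False 3.14 [ 0.446  0.201  2.128 -1.009  0.491] pos err mm 0.0 tilt deg 0.0
False 3.93 [ 0.44   0.194  2.161 -1.051  0.474] pos err mm 0.0 tilt deg 0.0
False 4.71 [ 0.459  0.2    2.184 -1.102  0.472] pos err mm 0.0 tilt deg 0.0
False 5.5 [ 0.493  0.217  2.183 -1.124  0.485] pos err mm 0.0 tilt deg 0.0
True 0.0 [ 0.506  0.228  2.138 -1.     0.511] pos err mm 0.55 tilt deg 1.88
True 0.79 [ 0.514  0.237  2.113 -1.     0.524] pos err mm 0.33 tilt deg 1.15
True 1.57 [ 0.5    0.232  2.099 -1.     0.524] pos err mm 0.11 tilt deg 0.38
True 2.36 [ 0.472  0.217  2.104 -0.999  0.511] pos err mm 0.0 tilt deg 0.0
True 3.14 [ 0.445  0.201  2.126 -1.     0.492] pos err mm 0.05 tilt deg 0.16
True 3.93 [ 0.434  0.191  2.152 -1.     0.477] pos err mm 0.25 tilt deg 0.85
True 4.71 [ 0.447  0.196  2.166 -1.     0.476] pos err mm 0.5 tilt deg 1.67
True 5.5 [ 0.478  0.211  2.16  -1.     0.491] pos err mm 0.63 tilt deg 2.11
```

```bash
python3 - <<'E'
import ik
from ik import *
print(st()[0]["joint_pos"])
q0=st()[0]["joint_pos"][:5]
lo[3]=-.975
p=tcp(5.3,.016,.0075);q,e=ik.ik(p,-n,q0,True,wz=.05);z=kin.fk(P,np.r_[q,0],1)[1][:,2]
f=lambda z:np.degrees(np.arccos(min(1,z@-n)))
print(np.round(q,3),np.linalg.norm(e[:3]),"tilt",f(z),"comp mx,my",z@mx,z@my,"tilt from vert",np.degrees(np.arccos(-z[2])),"azim",np.degrees(np.arctan2(z[1],z[0])),"tube az",np.degrees(np.arctan2(-n[1],-n[0])))
np.save("z.npy",z)
lo[3]=-2
for th in np.arange(0,2*np.pi,np.pi/4):
    q,e=ik.ik(tcp(th,.016,.0075),z,q0,True);print(round(th,2),np.round(q,3),np.linalg.norm(e))
E
```

```text
[ 0.50696642  0.18987421  2.13649731 -0.99572856  0.52904532  1.33330054]Traceback (most recent call last):
  File "<stdin>", line 6, in <module>
AttributeError: 'function' object has no attribute 'ik'
```

```bash
cat > zz.py <<'E'
from ik import *
print(st()[0]["joint_pos"])
q0=st()[0]["joint_pos"][:5]
lo[3]=-.975
p=tcp(5.3,.016,.0075);q,e=ik(p,-n,q0,True,wz=.05);z=kin.fk(P,np.r_[q,0],1)[1][:,2]
f=lambda z:np.degrees(np.arccos(min(1,z@-n)))
print(np.round(q,3),np.linalg.norm(e[:3]),"tilt",f(z),"comp mx,my",z@mx,z@my,"tilt from vert",np.degrees(np.arccos(-z[2])),"azim",np.degrees(np.arctan2(z[1],z[0])),"tube az",np.degrees(np.arctan2(-n[1],-n[0])))
np.save("z.npy",z)
lo[3]=-2
for th in np.arange(0,2*np.pi,np.pi/4):
    q,e=ik(tcp(th,.016,.0075),z,q0,True);print(round(th,2),np.round(q,3),np.linalg.norm(e))
E
python3 zz.py
```

```text
[ 0.50696642  0.18987421  2.13649731 -0.99572856  0.52904532  1.33330054]
[ 0.463  0.209  2.16  -0.975  0.484] 0.0019407469356089405 tilt 2.627499478713955 comp mx,my 0.04107483990542931 0.020356505429065346 tilt from vert 35.326013627184274 azim -15.182941235573063 tube az -14.929308690007664
0.0 [ 0.497  0.229  2.133 -0.966  0.507] 1.8504873523265445e-13
0.79 [ 0.501  0.236  2.1   -0.929  0.524] 1.5535686036690122e-13
1.57 [ 0.483  0.231  2.077 -0.889  0.531] 1.466587386380936e-13
2.36 [ 0.453  0.216  2.077 -0.865  0.523] 2.783871781568655e-13
3.14 [ 0.427  0.2    2.1   -0.869  0.504] 1.3665217429949161e-13
3.93 [ 0.42   0.192  2.134 -0.904  0.484] 5.76120444538897e-13
4.71 [ 0.439  0.197  2.157 -0.952  0.477] 6.9831616186284e-14
5.5 [ 0.472  0.213  2.157 -0.978  0.487] 6.977643512971218e-14
```

```bash
cat > prof.py <<'E'
exec(open("fit2.py").read().split("print(r.cost")[0])
for t in (33,34,35,36,37,38,39,40):
    h_=lambda q:g(np.r_[q[:3],np.radians(t),q[3:]])
    x=np.delete(r.x,3)
    rr=least_squares(h_,x,loss="soft_l1",x_scale=[.01,.01,.1,.01,.01,.3,1,1,1,1])
    q=np.r_[rr.x[:3],np.radians(t),rr.x[3:]];print(t,round(rr.cost,3),np.round(fit.pose(q[:7])[5],4),np.round(rr.x[4:6],3))
E
python3 prof.py
```

```text
33 7.427 [0.4959 0.1659 0.1136] [0.114 2.708]
34 7.199 [0.4957 0.166  0.1136] [0.114 2.712]
35 6.988 [0.4957 0.166  0.1135] [0.114 2.719]
36 6.853 [0.4956 0.166  0.1135] [0.113 2.726]
37 6.742 [0.4955 0.1661 0.1136] [0.114 2.731]
38 6.691 [0.4955 0.1661 0.1137] [0.114 2.738]
39 6.743 [0.4954 0.1661 0.114 ] [0.114 2.74 ]
40 6.828 [0.4954 0.1661 0.114 ] [0.114 2.748]
```

```bash
python3 - <<'E'
from pl import *
sh={"top":np.array([1.13,.23]),"side":np.array([.99,.38])}
X,e=tri(np.array([290.6,302.5])-sh["side"],np.array([253.8,207.4])-sh["top"])
b=np.array([.5374,.1963,0]);Rb=Rot.from_euler("z",-.2606).as_matrix()
print(X,e,"base frame",Rb.T@(X-b), "mouth",Rb.T@(c-b))
k=Rb.T@(X-b);m=Rb.T@(c-b);print(np.degrees(np.arctan2(k[0]-m[0],m[2]-k[2])))
E
```

```text
[0.54141318 0.21611481 0.07492778] 0.2045651101946646 base frame [-0.00122781  0.02017981  0.07492778] mouth [-0.03266596 -0.039993    0.11373095]
39.01423657022361
```

```bash
cat > g.py <<'E'
from ik import *
lo[3]=-2
q0=st()[0]["joint_pos"][:5]
h=np.cross([0,0,1.],n);h/=np.linalg.norm(h)
for al in (8,12,16,20):
    G=Rot.from_rotvec(h*np.radians(-al)).apply(-n)
    print(al,"G tilt",np.degrees(np.arccos(-G[2])))
    for th in np.arange(0,2*np.pi,np.pi/3):
        tip=c+.016*(np.cos(th)*mx-np.sin(th)*my)-n*.0065
        p=tip+n*.093-G*.0042
        q,e=ik(p,G,q0,True);print("  ",round(th,2),np.round(q,3),np.round(np.linalg.norm(e),2))
E
python3 g.py
```

```text
8 G tilt 29.949155014268438
   0.0 [ 0.453  0.219  2.082 -0.693  0.537] 0.0
   1.05 [ 0.454  0.228  2.039 -0.658  0.565] 0.0
   2.09 [ 0.422  0.216  2.021 -0.619  0.573] 0.0
   3.14 [ 0.386  0.195  2.046 -0.608  0.554] 0.0
   4.19 [ 0.381  0.185  2.089 -0.639  0.525] 0.0
   5.24 [ 0.416  0.198  2.108 -0.686  0.516] 0.0
12 G tilt 25.949155014268428
   0.0 [ 0.421  0.221  2.042 -0.525  0.582] 0.0
   1.05 [ 0.423  0.231  1.999 -0.502  0.612] 0.0
   2.09 [ 0.392  0.221  1.979 -0.471  0.626] 0.0
   3.14 [ 0.357  0.2    2.003 -0.458  0.61 ] 0.0
   4.19 [ 0.351  0.189  2.047 -0.477  0.579] 0.0
   5.24 [ 0.384  0.2    2.067 -0.514  0.564] 0.0
16 G tilt 21.9491550142684
   0.0 [ 0.39   0.227  2.002 -0.389  0.639] 0.0
   1.05 [ 0.394  0.238  1.958 -0.375  0.671] 0.0
   2.09 [ 0.364  0.23   1.937 -0.351  0.689] 0.0
   3.14 [ 0.329  0.21   1.96  -0.339  0.676] 0.0
   4.19 [ 0.323  0.198  2.005 -0.35   0.644] 0.0
   5.24 [ 0.354  0.207  2.026 -0.377  0.625] 0.0
20 G tilt 17.949155014268445
   0.0 [ 0.36   0.238  1.961 -0.281  0.704] 0.0
   1.05 [ 0.365  0.25   1.917 -0.272  0.737] 0.0
   2.09 [ 0.337  0.243  1.895 -0.255  0.758] 0.0
   3.14 [ 0.302  0.224  1.917 -0.244  0.748] 0.0
   4.19 [ 0.295  0.212  1.962 -0.251  0.715] 0.0
   5.24 [ 0.325  0.219  1.984 -0.27   0.693] 0.0
```

Call:
step_arm --dp '[[0, 0, -0.25], [0, 0, -0.3]]' --delta_rot '[[0, 0, 0], [0, 0, 0]]'

```text
t: 15.0
tcp_pos: [0.3992, 0.1946, 0.2386]
ee_rot: [2.83, -0.021, 0.932]
wrist_force: [1.1, -0.2, -1.2]
width: 0.0226
```

```bash
cat > blk.py <<'E'
from pl import *
def Rdown(yaw,al=0):
    R=np.array([[np.cos(yaw),np.sin(yaw),0],[np.sin(yaw),-np.cos(yaw),0],[0,0,-1.]])
    return R@Rot.from_rotvec([np.radians(al),0,0]).as_matrix()
E
python3 - <<'E'
from blk import *
show();rows(np.array([.5373,-.1083,.255]),Rdown(-.016),8)
E
```

```text
t 15.0 tcp [0.3992 0.1946 0.2386] z [ 0.589 -0.157 -0.793] x [0.806 0.037 0.591] q [ 0.58  0.08  2.11 -0.84  0.66  1.2 ] F [ 1.13 -0.17 -1.18] M [ 0.081  0.388 -0.005] w 0.0226
dp [[0.137, 0.366, 0.145], [0.148, 0.368, 0.126], [0.157, 0.371, 0.107], [0.165, 0.373, 0.087], [0.171, 0.374, 0.066], [0.176, 0.375, 0.045], [0.178, 0.376, 0.023], [0.179, 0.376, 0.001]]
rot [ 0.0127 -0.0506  0.0001]
```

Call:
step_arm --dp '[[0.137, 0.366, 0.145], [0.148, 0.368, 0.126], [0.157, 0.371, 0.107], [0.165, 0.373, 0.087], [0.171, 0.374, 0.066], [0.176, 0.375, 0.045], [0.178, 0.376, 0.023], [0.179, 0.376, 0.0], [0, 0, 0], [0, 0, 0]]' --delta_rot '[[0.0127, -0.0506, 0], [0.0127, -0.0506, 0], [0.0127, -0.0506, 0], [0.0127, -0.0506, 0], [0.0127, -0.0506, 0], [0.0127, -0.0506, 0], [0.0127, -0.0506, 0], [0.0127, -0.0506, 0], [0, 0, 0], [0, 0, 0]]'

```text
t: 16.25
tcp_pos: [0.5279, -0.0915, 0.259]
ee_rot: [3.126, -0.03, 0.046]
wrist_force: [-0.4, -0.8, -1.6]
width: 0.0226
```

```bash
python3 - <<'E'
from blk import *
show();rows(np.array([.5371,-.1083,.2]),Rdown(-.016),1)
E
```

```text
t 16.25 tcp [ 0.5279 -0.0915  0.259 ] z [ 0.03  -0.015 -0.999] x [ 0.999 -0.019  0.03 ] q [-0.31  0.34  1.51 -0.01  1.26 -0.29] F [-0.44 -0.82 -1.64] M [0.058 0.019 0.017] w 0.0226
dp [[0.078, 0.158, 0.595]]
rot [ 0.0093 -0.019  -0.002 ]
```

Correct position first, then lower (tip is at about z 0.16 now).

Call:
step_arm --dp '[[0.092, 0.167, 0.0], [0, 0, 0.0], [0, 0, 0.0]]' --delta_rot '[[0.0093, -0.019, -0.002], [0, 0, 0], [0, 0, 0]]'

```text
t: 16.62
tcp_pos: [0.5366, -0.1075, 0.2601]
ee_rot: [3.141, -0.023, 0.002]
wrist_force: [0.8, 0.6, -1.0]
width: 0.0225
```

```bash
python3 - <<'E'
from blk import *
show();rows(np.array([.5371,-.1083,.2]),Rdown(-.016),1)
from ov import *
ov("a5",30,[],sc=7,ctr=np.array([.537,-.108,.12]))
E
```

```text
t 16.62 tcp [ 0.5366 -0.1075  0.2601] z [ 0.001 -0.    -1.   ] x [ 1.    -0.015  0.001] q [-0.34  0.38  1.45  0.    1.31 -0.32] F [ 0.78  0.62 -0.96] M [0.029 0.01  0.021] w 0.0225
dp [[0.004, 0.008, 0.602]]
rot [ 0.0002 -0.0006  0.0007]
top 332 175
side 305 149
t 16.73 tcp [ 0.5367 -0.1077  0.2602] z [ 0.001 -0.    -1.   ] x [ 1.    -0.015  0.001] q [-0.34  0.38  1.45 -0.    1.31 -0.32] F [ 0.24  0.29 -0.93] M [-0.033  0.01   0.004] w 0.0224
```

View pics/a5.png

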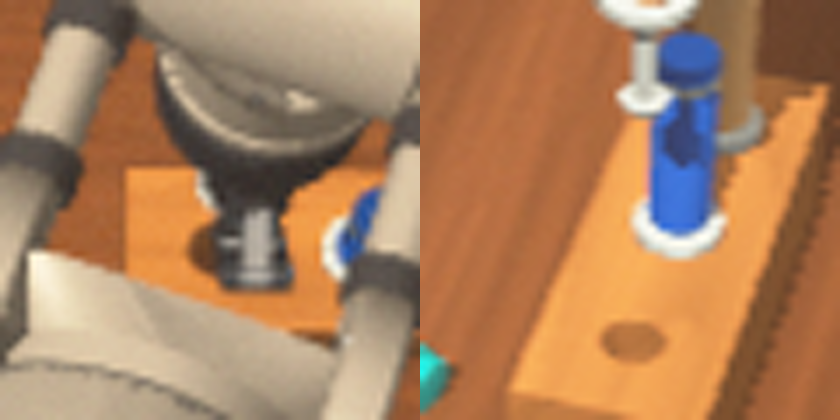

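Call:
step_arm --dp '[[0.004, 0.006, 0.4], [0, 0, 0.4], [0, 0, 0.35], [0, 0, 0.25], [0, 0, 0.1], [0, 0, 0]]' --delta_rot '[[0, 0, 0], [0, 0, 0], [0, 0, 0], [0, 0, 0], [0, 0, 0], [0, 0, 0]]'

```text
t: 17.48
tcp_pos: [0.5379, -0.1091, 0.1106]
ee_rot: [3.141, -0.024, 0.002]
wrist_force: [0.5, -0.4, -1.5]
width: 0.0227
```

```bash
python3 - <<'E'
from blk import *
show()
E
```

```text
t 17.48 tcp [ 0.5379 -0.1091  0.1106] z [ 0.001 -0.001 -1.   ] x [ 1.    -0.015  0.001] q [-0.34  0.54  1.65 -0.    0.96 -0.32] F [ 0.47 -0.35 -1.48] M [0.032 0.017 0.024] w 0.0227
```

Call:
step_arm --dp '[[0, 0, 0], [0, 0, 0], [0, 0, 0], [0, 0, 0.02], [0, 0, 0], [0, 0, 0]]' --delta_rot '[[0, 0, 0], [0, 0, 0], [0, 0, 0], [-0.055, 0, 0], [-0.056, 0, 0], [0, 0, 0]]' --hand -0.2

```text
t: 18.23
tcp_pos: [0.5378, -0.1083, 0.108]
ee_rot: [2.967, -0.02, -0.001]
wrist_force: [-0.3, -0.4, 0.2]
width: 0.051
```

```bash
python3 - <<'E'
from blk import *
show()
from ov import *
s,R,p=st()
ov("a6",30,[(np.array([[.5372,-.1083,.145],[.5372,-.1083,.066]]),(255,255,0)),((p+R@[0,0,.003])[None],(255,0,255))],sc=7,ctr=np.array([.537,-.108,.105]))
E
```

```text
t 18.23 tcp [ 0.5378 -0.1083  0.108 ] z [-0.002 -0.173 -0.985] x [ 1.    -0.014  0.   ] q [-0.25  0.54  1.67 -0.22  0.9  -0.1 ] F [-0.29 -0.41  0.25] M [ 0.114  0.006 -0.019] w 0.051
top 331 176
side 304 153
t 18.32 tcp [ 0.5379 -0.1093  0.1081] z [-0.002 -0.172 -0.985] x [ 1.    -0.015  0.001] q [-0.25  0.54  1.67 -0.21  0.9  -0.1 ] F [ 0.19  0.94 -0.48] M [ 0.065  0.038 -0.032] w 0.051
```

View pics/a6.png

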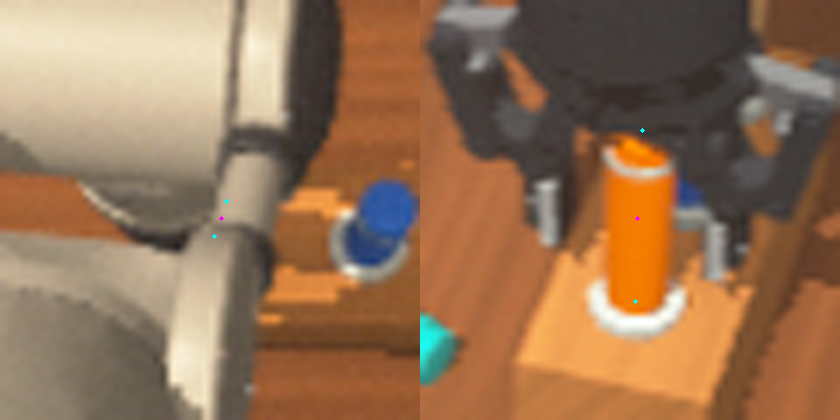

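Call:
step_arm --dp '[[0, 0, 0], [0, 0, 0], [0, 0, 0], [0, 0, 0], [0, 0, 0]]' --delta_rot '[[0, 0, 0], [0, 0, 0], [0, 0, 0], [0, 0, 0], [0, 0, 0]]' --hand 1 --squeeze 80

```text
t: 18.95
tcp_pos: [0.538, -0.1098, 0.1083]
ee_rot: [2.966, -0.024, 0.0]
wrist_force: [0.5, -3.1, 3.3]
width: 0.0226
```

```bash
python3 - <<'E'
from blk import *
import time
for i in range(3): arm.get_image("side");show()
s,R,p=st()
# tool pose in gripper frame assuming upright at flange z=.06
print("tool down in gripper",R.T@[0,0,-1],"R",R.tolist(),"p",p.tolist())
np.savez("grasp.npz",R=R,p=p)
# lift 0.15 along world up
print("lift dp",np.round(R.T@[0,0,.15]/.1,3))
E
```

```text
t 19.0 tcp [ 0.538  -0.1098  0.1083] z [-0.001 -0.175 -0.985] x [ 1.    -0.016  0.002] q [-0.25  0.54  1.67 -0.22  0.9  -0.1 ] F [ 0.06 -3.08  4.24] M [-0.501  0.032  0.044] w 0.0224
t 19.05 tcp [ 0.538  -0.1098  0.1083] z [-0.001 -0.175 -0.985] x [ 1.    -0.016  0.002] q [-0.25  0.54  1.67 -0.22  0.9  -0.1 ] F [ 0.24 -2.1   3.52] M [-0.586 -0.071  0.012] w 0.0225
t 19.1 tcp [ 0.538  -0.1098  0.1084] z [-0.001 -0.175 -0.985] x [ 1.    -0.016  0.002] q [-0.25  0.54  1.67 -0.22  0.9  -0.1 ] F [ 0.44 -2.49  2.62] M [-0.634 -0.037  0.019] w 0.0223
tool down in gripper [-0.00160426 -0.17452544  0.98465136] R [[0.9998750119852114, -0.015767111730834806, -0.001165587937745286], [-0.01572853273276621, -0.9845264191783473, -0.17452891794179948], [0.0016042648308642105, 0.17452543690685446, -0.9846513587086668]] p [0.5380215369079253, -0.10978357081954249, 0.10835036069380947]
lift dp [ 0.002  0.262 -1.477]
```

Call:
step_arm --dp '[[0, 0.026, -0.148], [0, 0.052, -0.295], [0, 0.07, -0.394], [0, 0.07, -0.394], [0, 0.044, -0.246], [0, 0, 0], [0, 0, 0]]' --delta_rot '[[0, 0, 0], [0, 0, 0], [0, 0, 0], [0, 0, 0], [0, 0, 0], [0, 0, 0], [0, 0, 0]]'

```text
t: 19.98
tcp_pos: [0.5369, -0.1091, 0.2568]
ee_rot: [2.968, -0.023, -0.004]
wrist_force: [0.1, 0.2, -1.0]
width: 0.0222
```

```bash
python3 - <<'E'
from blk import *
show()
from ov import *
s,R,p=st();gr=np.load("grasp.npz");d=gr["R"].T@[0,0,-1]
# grip point of tool in gripper frame: z=.105 on axis through grasp point
gp=np.array([0,0,.003]); gp=gp+d*((gr["p"]+gr["R"]@gp)[2]-.105)
print("gp",gp,"d",d)
np.savez("held.npz",gp=gp,d=d)
ax=np.array([p+R@(gp+d*t) for t in np.linspace(-.04,.093,9)])
ov("a7",35,[(ax,(255,0,255))],sc=8,ctr=ax[5])
a=cv2.imread("pics/a7.png");cv2.imwrite("pics/a7s.png",a[:,560:])
E
```

```text
t 19.98 tcp [ 0.5369 -0.1091  0.2568] z [-0.004 -0.173 -0.985] x [ 1.    -0.016 -0.002] q [-0.25  0.37  1.48 -0.18  1.25 -0.18] F [ 0.06  0.24 -0.97] M [ 0.102 -0.017  0.027] w 0.0222
gp [-6.35941195e-07 -6.91830381e-05  3.39032231e-03] d [-0.00160426 -0.17452544  0.98465136]
top 329 164
side 301 113
t 20.07 tcp [ 0.5369 -0.1092  0.2564] z [-0.005 -0.173 -0.985] x [ 1.    -0.016 -0.002] q [-0.25  0.37  1.48 -0.18  1.25 -0.18] F [-0.68 -0.36 -2.74] M [ 0.171 -0.009  0.012] w 0.0222
```

View pics/a7s.png

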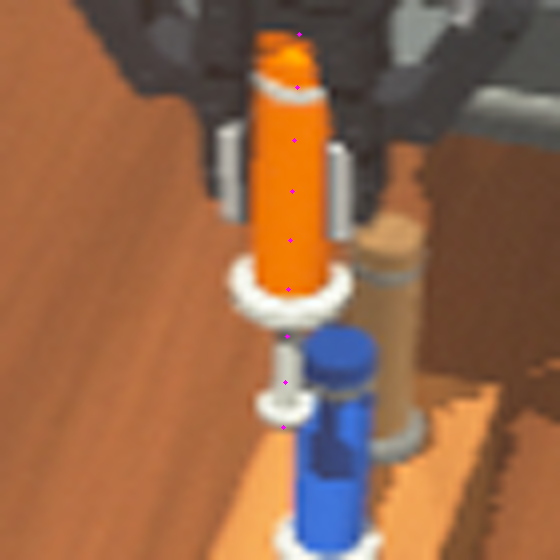

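```bash
cat > pl2.py <<'E'
from ik import *
H=np.load("held.npz");gp,d=H["gp"],H["d"]
h=np.cross([0,0,1.],n);h/=np.linalg.norm(h)
def Rfinal(off=None):
    best=None
    al=np.arctan2(-d[1],d[2])
    dn=d/np.linalg.norm(d)
    G=Rot.from_rotvec(h*-al).apply(-n)
    # x axis: +-h
    for sx in(1,-1):
        x=sx*h;y=np.cross(G,x);R=np.c_[x,y,G]
        if np.linalg.norm(R@[0,-np.sin(al),np.cos(al)]+n)<.01:
            # fix exactly
            e=np.cross(R@dn,-n);R=Rot.from_rotvec(e).as_matrix()@R
            return R
def tipof(p,R): return p+R@(gp+d*.093)
def tcp2(th,rad,depth,R,dc=np.zeros(3)):
    tip=c+dc+rad*(np.cos(th)*mx-np.sin(th)*my)-n*depth
    return tip-R@(gp+d*.093)
def force2(k=5):
    o=[]
    for i in range(k):
        arm.get_image("top");s=arm.state();R=Rot.from_rotvec(s["ee_rot"]).as_matrix()
        o.append(np.r_[s["wrist_force"]@np.c_[n,mx,my],(tipof(s["tcp_pos"],R)-c)@np.c_[n,mx,my]*1e3,np.degrees(np.arccos(min(1,-(R@d)@n/np.linalg.norm(d))))])
    o=np.array(o);m=o.mean(0)
    print("t",round(s["t"],2),"F",np.round(m[:3],2),"sd",np.round(o[:,:3].std(0),2),"tip n,mx,my",np.round(m[3:6],2),"rad",round(np.hypot(*m[4:6]),2),"th",round(np.degrees(np.arctan2(-m[5],m[4]))%360,1),"tilt",round(m[6],2),"j4",round(s["joint_pos"][3],2))
    return m
E
python3 - <<'E'
from pl2 import *
R=Rfinal();print(R);s,Rc,p=st()
print("rot",np.round(Rot.from_matrix(Rc.T@R).as_rotvec()/(np.pi/2),3))
pt=tcp2(0,.005,-.05,R);q,e=ik(pt,R[:,2],s["joint_pos"][:5]);print(pt,q,np.linalg.norm(e))
# j6
Rf=kin.fk(P,np.r_[q,0],1)[1]; a=Rf.T@(-R[:,0]);print("j6",np.arctan2(a[1],a[0]))
E
```

```text
[[-0.25858002 -0.85387634  0.45169853]
 [-0.96598901  0.22795647 -0.12206996]
 [ 0.00126505 -0.46790067 -0.88378015]]
rot [0.297 0.184 1.158]
[0.40597467 0.19199286 0.22663153] [ 0.47587613  0.1025957   2.03165023 -0.51101827  0.70099806] 8.327829086705872e-14
j6 2.651708033894768
```

```bash
python3 - <<'E'
from pl2 import *
R=Rfinal();pt=tcp2(0,.005,-.05,R);rows(pt,R,12)
s,Rc,p=st();w=Rot.from_matrix(Rc.T@R).as_rotvec()
q=s["joint_pos"][:5]
for f in np.linspace(0,1,7):
    Rm=Rc@Rot.from_rotvec(w*f).as_matrix();pm=p+(pt-p)*f;q,e=ik(pm,Rm[:,2],q)
    a=kin.fk(P,np.r_[q,0],1)[1].T@(-Rm[:,0]);print(np.round(q,2),round(np.linalg.norm(e),2),"j6",round(np.arctan2(a[1],a[0]),2),"tip",np.round(tipof(pm,Rm),3))
E
```

```text
dp [[-0.113, -0.25, -0.018], [-0.149, -0.231, -0.012], [-0.182, -0.206, -0.008], [-0.211, -0.176, -0.005], [-0.235, -0.143, -0.004], [-0.254, -0.106, -0.005], [-0.267, -0.066, -0.008], [-0.273, -0.026, -0.013], [-0.274, 0.015, -0.019], [-0.268, 0.055, -0.027], [-0.256, 0.094, -0.037], [-0.238, 0.13, -0.047]]
rot [0.0248 0.0154 0.0965]
[-0.25  0.37  1.48 -0.18  1.25] 0.0 j6 -0.18 tip [ 0.536 -0.11   0.16 ]
[-0.21  0.3   1.6  -0.1   1.17] 0.0 j6 0.14 tip [ 0.525 -0.053  0.156]
[-0.15  0.22  1.72 -0.04  1.06] 0.0 j6 0.48 tip [ 0.515 -0.001  0.153]
[-0.06  0.15  1.84 -0.02  0.93] 0.0 j6 0.86 tip [0.505 0.048 0.151]
[ 0.07  0.1   1.94 -0.08  0.79] 0.0 j6 1.33 tip [0.493 0.094 0.151]
[ 0.26  0.08  2.01 -0.26  0.7 ] 0.0 j6 1.94 tip [0.48  0.137 0.151]
[ 0.48  0.1   2.03 -0.51  0.7 ] 0.0 j6 2.65 tip [0.463 0.177 0.15 ]
```

Call:
step_arm --dp '[[-0.113, -0.25, -0.02], [-0.149, -0.231, -0.02], [-0.182, -0.206, -0.01], [-0.211, -0.176, -0.005], [-0.235, -0.143, -0.004], [-0.254, -0.106, -0.005], [-0.267, -0.066, -0.008], [-0.273, -0.026, -0.013], [-0.274, 0.015, -0.019], [-0.268, 0.055, -0.027], [-0.256, 0.094, -0.037], [-0.238, 0.13, -0.047]]' --delta_rot '[[0.0248, 0.0154, 0.0965], [0.0248, 0.0154, 0.0965], [0.0248, 0.0154, 0.0965], [0.0248, 0.0154, 0.0965], [0.0248, 0.0154, 0.0965], [0.0248, 0.0154, 0.0965], [0.0248, 0.0154, 0.0965], [0.0248, 0.0154, 0.0965], [0.0248, 0.0154, 0.0965], [0.0248, 0.0154, 0.0965], [0.0248, 0.0154, 0.0965], [0.0248, 0.0154, 0.0965]]'

```text
t: 21.58
tcp_pos: [0.4108, 0.1755, 0.2283]
ee_rot: [-1.822, 2.157, -0.54]
wrist_force: [0.6, -0.4, -1.5]
width: 0.0225
```

```bash
python3 - <<'E'
from pl2 import *
show();R=Rfinal();force2(3);rows(tcp2(0,.005,-.02,R),R,3)
E
```

```text
t 21.57 tcp [0.4108 0.1755 0.2283] z [ 0.432 -0.11  -0.895] x [-0.176 -0.984  0.036] q [ 0.41  0.09  2.03 -0.44  0.7   2.44] F [ 0.62 -0.41 -1.55] M [ 0.119  0.356 -0.003] w 0.0225
t 21.73 F [-1.42  1.63  1.29] sd [0.35 0.96 0.59] tip n,mx,my [46.17 -3.91  9.08] rad 9.89 th 246.7 tilt 2.05 j4 -0.44
dp [[-0.048, 0.004, 0.09], [-0.048, 0.006, 0.09], [-0.048, 0.009, 0.09]]
rot [0.0056 0.0019 0.0213]
```

Call:
step_arm --dp '[[-0.048, 0.004, 0.09], [-0.048, 0.006, 0.09], [-0.048, 0.009, 0.09], [0, 0, 0], [0, 0, 0]]' --delta_rot '[[0.0056, 0.0019, 0.0213], [0.0056, 0.0019, 0.0213], [0.0056, 0.0019, 0.0213], [0, 0, 0], [0, 0, 0]]'

```text
t: 22.35
tcp_pos: [0.4252, 0.186, 0.2042]
ee_rot: [-1.696, 2.218, -0.553]
wrist_force: [-0.4, -0.1, -0.6]
width: 0.0222
```

```bash
python3 - <<'E'
from pl2 import *
show();R=Rfinal();m=force2(3)
from ov import *
s,Rc,p=st();sh=0
ax=np.array([p+Rc@(gp+d*t) for t in (.03,.045,.06,.086,.093)])
ov("b3",20,[(ax,(255,0,255))],sc=15,ctr=c+n*.02)
a=cv2.imread("pics/b3.png");cv2.imwrite("pics/b3t.png",a[:,:600]);cv2.imwrite("pics/b3s.png",a[:,600:])
rows(tcp2(0,.005,-.008,R),R,1)
E
```

```text
t 22.35 tcp [0.4252 0.186  0.2042] z [ 0.453 -0.123 -0.883] x [-0.262 -0.965 -0.   ] q [ 0.44  0.16  2.04 -0.54  0.63  2.67] F [-0.41 -0.08 -0.57] M [0.076 0.343 0.068] w 0.0222
t 22.5 F [-0.59  0.69  0.5 ] sd [0.35 0.21 0.14] tip n,mx,my [20.22  2.47 -0.3 ] rad 2.48 th 6.9 tilt 0.16 j4 -0.54
top 245 203
side 305 253
t 22.6 tcp [0.4251 0.1864 0.2045] z [ 0.454 -0.122 -0.882] x [-0.263 -0.965 -0.002] q [ 0.44  0.16  2.04 -0.54  0.63  2.67] F [-0.46 -0.63 -0.98] M [0.115 0.308 0.022] w 0.0222
dp [[-0.005, -0.001, 0.125]]
rot [-0.0019  0.0003 -0.0033]
```

View pics/b3t.png

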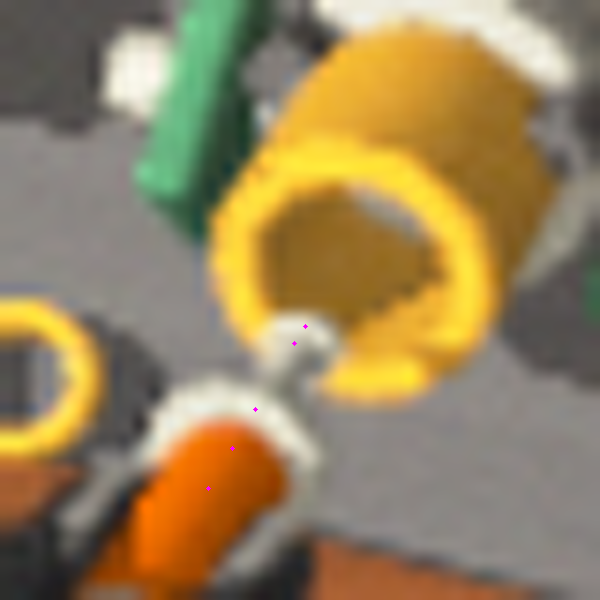

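View pics/b3s.png

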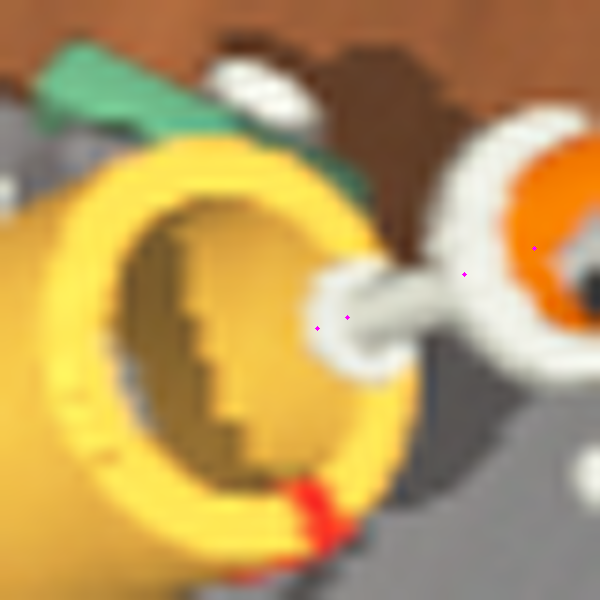

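Call:
step_arm --dp '[[0, 0, 0.07], [-0.005, 0, 0.06], [0, 0, 0]]' --delta_rot '[[0, 0, 0], [0, 0, 0], [0, 0, 0]]'

```text
t: 22.98
tcp_pos: [0.431, 0.1852, 0.192]
ee_rot: [-1.695, 2.219, -0.553]
wrist_force: [-0.2, 0.1, -1.5]
width: 0.0226
```

```bash
python3 - <<'E'
from pl2 import *
R=Rfinal();m=force2(4)
from ov import *
ov("b4",20,[],sc=10,ctr=c+n*.01)
rows(tcp2(0,.005,.006,R),R,1)
E
```

```text
t 23.18 F [-1.13  0.84  0.53] sd [0.47 0.17 0.19] tip n,mx,my [7.17 5.29 0.13] rad 5.29 th 358.6 tilt 0.14 j4 -0.57
top 246 202
side 302 254
t 23.27 tcp [0.4311 0.1855 0.1928] z [ 0.454 -0.122 -0.882] x [-0.263 -0.965 -0.002] q [ 0.43  0.19  2.05 -0.57  0.59  2.69] F [-0.21 -0.06 -0.88] M [ 0.069  0.373 -0.007] w 0.0224
dp [[0.001, -0.027, 0.131]]
rot [-0.0017  0.0002 -0.0034]
```

View pics/b4.png

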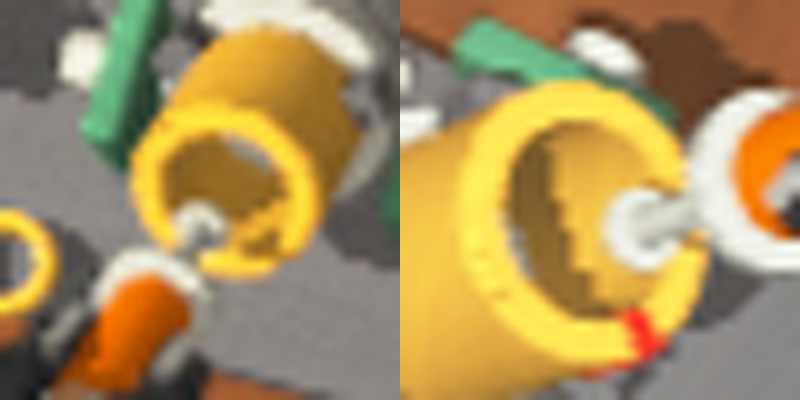

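Call:
step_arm --dp '[[0, -0.01, 0.065], [0, -0.015, 0.066], [0, 0, 0]]' --delta_rot '[[0, 0, 0], [0, 0, 0], [0, 0, 0]]'

```text
t: 23.65
tcp_pos: [0.4392, 0.183, 0.1817]
ee_rot: [-1.694, 2.22, -0.553]
wrist_force: [-0.1, -0.2, -0.8]
width: 0.0221
```

```bash
python3 - <<'E'
from pl2 import *
R=Rfinal();m=force2(5)
from ov import *
ov("b5",20,[],sc=10,ctr=c+n*.01)
Rc=st()[1];print("axes n,mx,my in tool",np.round(Rc.T@np.c_[n,mx,my],3))
E
```

```text
t 23.9 F [-0.97  1.03  0.49] sd [0.46 0.41 0.29] tip n,mx,my [-6.14  5.    0.09] rad 5.0 th 359.0 tilt 0.15 j4 -0.59
top 246 202
side 302 254
t 24.0 tcp [0.4391 0.1833 0.1824] z [ 0.454 -0.122 -0.882] x [-0.263 -0.965 -0.002] q [ 0.42  0.21  2.05 -0.59  0.56  2.7 ] F [-0.05 -0.44 -0.67] M [ 0.102  0.319 -0.035] w 0.0222
axes n,mx,my in tool [[ 0.002 -0.388  0.921]
 [ 0.172  0.908  0.382]
 [-0.985  0.157  0.069]]
```

View pics/b5.png

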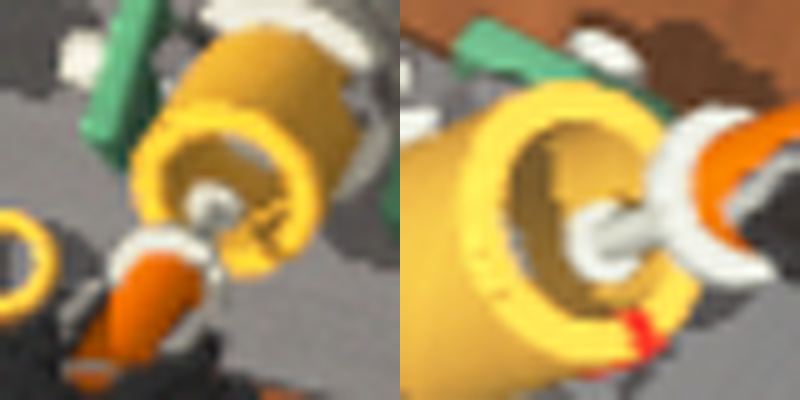

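Call:
step_arm --dp '[[-0.016, 0.036, 0.006], [-0.012, 0.028, 0.005], [0, 0, 0]]' --delta_rot '[[0, 0, 0], [0, 0, 0], [0, 0, 0]]'

```text
t: 24.38
tcp_pos: [0.4347, 0.1875, 0.1782]
ee_rot: [-1.695, 2.218, -0.553]
wrist_force: [-0.4, 0.5, -1.4]
width: 0.0221
```

```bash
python3 - <<'E'
from pl2 import *
m=force2(5)
E
```

```text
t 24.62 F [-1.81  0.9   0.24] sd [0.32 0.26 0.42] tip n,mx,my [-6.01 12.12 -0.11] rad 12.12 th 0.5 tilt 0.15 j4 -0.6
```

Call:
step_arm --dp '[[-0.008, 0.018, 0.003], [-0.007, 0.018, 0.003], [0, 0, 0]]' --delta_rot '[[0, 0, 0], [0, 0, 0], [0, 0, 0]]'

```text
t: 25.0
tcp_pos: [0.433, 0.1896, 0.1766]
ee_rot: [-1.693, 2.217, -0.553]
wrist_force: [2.4, -2.5, 2.1]
width: 0.0223
```

```bash
python3 - <<'E'
from pl2 import *
m=force2(6)
E
```

```text
t 25.3 F [ 0.18 -4.22  0.29] sd [0.1  0.36 0.49] tip n,mx,my [-5.91 15.54 -0.46] rad 15.55 th 1.7 tilt 0.2 j4 -0.61
```

Call:
step_arm --dp '[[0, -0.003, 0.015], [0, 0, 0]]' --delta_rot '[[0, 0, 0], [0, 0, 0]]'

```text
t: 25.55
tcp_pos: [0.4337, 0.1893, 0.175]
ee_rot: [-1.694, 2.218, -0.553]
wrist_force: [2.6, -3.6, 4.2]
width: 0.0223
```

```bash
cat > nx.py <<'E'
from pl2 import *
import sys
def nx(ths,rad,depth,k=4,gain=.7,dcx=0,dcy=0):
    m=force2(k)
    dc=dcx*mx+dcy*my
    s,Rc,p=st();e0=np.array([-m[3]/1e3,m[4]/1e3,m[5]/1e3]) # depth,mx,my measured
    prev=None;out=[]
    thm=np.arctan2(-e0[2],e0[1])
    for i,t in enumerate(ths):
        t=np.radians(t);tgt=c+dc+rad*(np.cos(t)*mx-np.sin(t)*my)-n*depth
        if i==0: cur=c-n*e0[0]+e0[1]*mx+e0[2]*my
        else: cur=prev
        out.append(np.round(Rc.T@(tgt-cur)/.1,3).tolist());prev=tgt
    f=m[:3]-np.array([-1.2,.87,.45]); rr=np.array([np.cos(thm),-np.sin(thm)]);tt=np.array([-np.sin(thm),-np.cos(thm)])
    print("axial",round(f[0],2),"radial",round(f[1:]@rr,2),"tang(cw)",round(f[1:]@tt,2),"nose mm~",round((f[0]-.8)/.4,1));print(out)
E
python3 - <<'E'
from nx import *
nx([10,20,30],.016,.0074)
E
```

```text
t 25.75 F [ 0.87 -5.27 -0.35] sd [0.29 0.17 0.13] tip n,mx,my [-7.51 15.75 -0.32] rad 15.75 th 1.2 tilt 0.18 j4 -0.61
axial 2.07 radial -6.12 tang(cw) 0.93 nose mm~ 3.2
[[-0.023, -0.009, -0.003], [-0.022, -0.017, -0.003], [-0.019, -0.02, -0.004]]
```

Call:
step_arm --dp '[[-0.023, -0.009, -0.003], [-0.022, -0.017, -0.003], [-0.019, -0.02, -0.004]]' --delta_rot '[[0, 0, 0], [0, 0, 0], [0, 0, 0]]'

```text
t: 26.12
tcp_pos: [0.4373, 0.1939, 0.1769]
ee_rot: [-1.696, 2.222, -0.552]
wrist_force: [-2.2, -3.3, 0.0]
width: 0.0224
```

```bash
python3 - <<'E'
from nx import *
nx([40,50,60],.016,.0074)
E
```

```text
t 26.32 F [ 1.77 -0.31  2.83] sd [0.31 0.17 0.39] tip n,mx,my [-7.46 14.92 -7.06] rad 16.51 th 25.3 tilt 0.11 j4 -0.6
axial 2.97 radial -2.09 tang(cw) -1.64 nose mm~ 5.4
[[-0.019, -0.036, -0.007], [-0.011, -0.025, -0.005], [-0.006, -0.027, -0.005]]
```

```bash
python3 - <<'E'
from nx import *
nx([36,48,60],.016,.0062,k=1)
E
```

```text
t 26.38 F [ 1.22 -0.34  3.86] sd [0. 0. 0.] tip n,mx,my [-7.41 14.77 -7.22] rad 16.44 th 26.0 tilt 0.11 j4 -0.6
axial 2.42 radial -2.59 tang(cw) -2.53 nose mm~ 4.0
[[-0.013, -0.023, -0.016], [-0.014, -0.03, -0.005], [-0.008, -0.032, -0.006]]
```

Call:
step_arm --dp '[[-0.013, -0.023, -0.014], [-0.014, -0.03, -0.005], [-0.008, -0.032, -0.006]]' --delta_rot '[[0, 0, 0], [0, 0, 0], [0, 0, 0]]'

```text
t: 26.75
tcp_pos: [0.4456, 0.1962, 0.1841]
ee_rot: [-1.694, 2.219, -0.552]
wrist_force: [-3.8, -1.3, -1.0]
width: 0.0222
```

```bash
python3 - <<'E'
from nx import *
nx([70,80,90],.016,.0062)
E
```

```text
t 26.95 F [1.09 0.3  2.77] sd [0.38 0.73 0.39] tip n,mx,my [ -6.36   7.04 -14.76] rad 16.36 th 64.5 tilt 0.17 j4 -0.58
axial 2.29 radial -2.34 tang(cw) -0.48 nose mm~ 3.7
[[0.004, -0.015, -0.004], [0.004, -0.027, -0.005], [0.009, -0.026, -0.005]]
```

Call:
step_arm --dp '[[0.004, -0.015, -0.004], [0.004, -0.027, -0.005], [0.009, -0.026, -0.005]]' --delta_rot '[[0, 0, 0], [0, 0, 0], [0, 0, 0]]'

```text
t: 27.32
tcp_pos: [0.4503, 0.1931, 0.1886]
ee_rot: [-1.694, 2.218, -0.552]
wrist_force: [-2.6, 0.9, -1.0]
width: 0.0222
```

```bash
python3 - <<'E'
from nx import *
nx([100,110,120],.016,.0062)
E
```

```text
t 27.52 F [0.34 1.19 2.04] sd [0.18 0.34 0.27] tip n,mx,my [ -6.15  -0.02 -15.62] rad 15.62 th 90.1 tilt 0.17 j4 -0.57
axial 1.54 radial -1.59 tang(cw) -0.32 nose mm~ 1.9
[[0.009, -0.026, -0.004], [0.017, -0.022, -0.004], [0.021, -0.018, -0.003]]
```

```bash
python3 - <<'E'
from nx import *
nx([100,110,120],.0162,.0074,k=2)
E
```

```text
t 27.62 F [0.76 0.7  2.53] sd [0.07 0.36 0.33] tip n,mx,my [ -6.15   0.1  -15.6 ] rad 15.6 th 89.6 tilt 0.17 j4 -0.57
axial 1.96 radial -2.08 tang(cw) 0.16 nose mm~ 2.9
[[0.008, -0.03, 0.008], [0.017, -0.022, -0.004], [0.021, -0.019, -0.003]]
```

Call:
step_arm --dp '[[0.008, -0.03, 0.006], [0.017, -0.022, -0.004], [0.021, -0.019, -0.003]]' --delta_rot '[[0, 0, 0], [0, 0, 0], [0, 0, 0]]'

```text
t: 28.0
tcp_pos: [0.4551, 0.1871, 0.192]
ee_rot: [-1.694, 2.218, -0.552]
wrist_force: [-4.0, 1.8, -1.5]
width: 0.0219
```

```bash
python3 - <<'E'
from nx import *
nx([130,140,150],.0162,.0072,k=5)
E
```

```text
t 28.25 F [1.09 1.97 2.62] sd [0.48 0.57 0.59] tip n,mx,my [ -7.24  -8.17 -13.84] rad 16.07 th 120.6 tilt 0.16 j4 -0.55
axial 2.29 radial -2.43 tang(cw) 0.15 nose mm~ 3.7
[[0.022, -0.015, -0.003], [0.026, -0.01, -0.002], [0.028, -0.006, -0.001]]
```

Call:
step_arm --dp '[[0.022, -0.015, -0.003], [0.026, -0.01, -0.002], [0.028, -0.006, -0.001]]' --delta_rot '[[0, 0, 0], [0, 0, 0], [0, 0, 0]]'

```text
t: 28.62
tcp_pos: [0.4557, 0.1792, 0.1943]
ee_rot: [-1.693, 2.217, -0.552]
wrist_force: [-3.5, 2.6, -1.7]
width: 0.0221
```

```bash
python3 - <<'E'
from nx import *
nx([160,170,180],.0162,.0074,k=5)
E
```

```text
t 28.88 F [1.28 2.42 0.75] sd [0.38 0.5  0.64] tip n,mx,my [ -7.13 -14.13  -8.16] rad 16.32 th 150.0 tilt 0.18 j4 -0.54
axial 2.48 radial -1.5 tang(cw) -0.52 nose mm~ 4.2
[[0.028, -0.0, 0.003], [0.028, 0.004, 0.001], [0.027, 0.009, 0.002]]
```

Call:
step_arm --dp '[[0.028, 0, -0.001], [0.028, 0.004, 0.001], [0.027, 0.009, 0.002]]' --delta_rot '[[0, 0, 0], [0, 0, 0], [0, 0, 0]]'

```text
t: 29.25
tcp_pos: [0.4525, 0.1714, 0.1935]
ee_rot: [-1.693, 2.217, -0.553]
wrist_force: [-1.9, 2.7, -1.0]
width: 0.0226
```

```bash
python3 - <<'E'
from nx import *
nx([190,200,210],.0162,.007,k=5)
E
```

```text
t 29.5 F [0.95 2.34 0.05] sd [0.37 0.35 0.58] tip n,mx,my [ -7.1  -15.93   0.2 ] rad 15.93 th 180.7 tilt 0.16 j4 -0.54
axial 2.15 radial -1.47 tang(cw) -0.38 nose mm~ 3.4
[[0.024, 0.01, 0.001], [0.022, 0.017, 0.003], [0.019, 0.021, 0.004]]
```

Call:
step_arm --dp '[[0.024, 0.01, 0.001], [0.022, 0.017, 0.003], [0.019, 0.021, 0.004]]' --delta_rot '[[0, 0, 0], [0, 0, 0], [0, 0, 0]]'

```text
t: 29.88
tcp_pos: [0.4471, 0.1662, 0.1905]
ee_rot: [-1.693, 2.217, -0.553]
wrist_force: [-0.1, 3.1, 0.8]
width: 0.0224
```

```bash
python3 - <<'E'
from nx import *
nx([220,230,240],.0162,.007,k=5)
E
```

```text
t 30.12 F [ 1.13  2.39 -1.17] sd [0.25 0.3  0.29] tip n,mx,my [ -7.05 -13.8    8.03] rad 15.96 th 210.2 tilt 0.15 j4 -0.55
axial 2.33 radial -2.13 tang(cw) -0.64 nose mm~ 3.8
[[0.017, 0.022, 0.003], [0.011, 0.026, 0.005], [0.006, 0.027, 0.005]]
```

Call:
step_arm --dp '[[0.017, 0.022, 0.003], [0.011, 0.026, 0.005], [0.006, 0.027, 0.005]]' --delta_rot '[[0, 0, 0], [0, 0, 0], [0, 0, 0]]'

```text
t: 30.5
tcp_pos: [0.4403, 0.1644, 0.1858]
ee_rot: [-1.693, 2.218, -0.553]
wrist_force: [0.3, 2.6, 0.5]
width: 0.0224
```

```bash
python3 - <<'E'
from nx import *
nx([250,260,270],.0162,.007,k=5)
E
```

```text
t 30.75 F [ 0.84  1.83 -2.07] sd [0.18 0.43 0.37] tip n,mx,my [-7.03 -8.   13.98] rad 16.11 th 240.2 tilt 0.15 j4 -0.56
axial 2.04 radial -2.67 tang(cw) -0.42 nose mm~ 3.1
[[0.002, 0.027, 0.004], [-0.004, 0.028, 0.005], [-0.009, 0.026, 0.005]]
```

Call:
step_arm --dp '[[0.002, 0.027, 0.006], [-0.004, 0.028, 0.005], [-0.009, 0.026, 0.005]]' --delta_rot '[[0, 0, 0], [0, 0, 0], [0, 0, 0]]'

```text
t: 31.12
tcp_pos: [0.4343, 0.1671, 0.1804]
ee_rot: [-1.694, 2.218, -0.553]
wrist_force: [0.6, 1.9, 2.5]
width: 0.0226
```

```bash
python3 - <<'E'
from nx import *
nx([280,290,300],.0162,.0072,k=5)
E
```

```text
t 31.38 F [ 1.26  0.79 -2.59] sd [0.69 0.6  0.56] tip n,mx,my [-7.23  0.17 16.13] rad 16.13 th 270.6 tilt 0.14 j4 -0.58
axial 2.46 radial -3.04 tang(cw) -0.05 nose mm~ 4.2
[[-0.012, 0.023, 0.004], [-0.017, 0.022, 0.004], [-0.021, 0.019, 0.003]]
```

Call:
step_arm --dp '[[-0.012, 0.023, 0.002], [-0.017, 0.022, 0.004], [-0.021, 0.019, 0.003]]' --delta_rot '[[0, 0, 0], [0, 0, 0], [0, 0, 0]]'

```text
t: 31.75
tcp_pos: [0.4304, 0.1732, 0.1765]
ee_rot: [-1.694, 2.219, -0.553]
wrist_force: [1.1, -0.6, 1.4]
width: 0.022
```

```bash
python3 - <<'E'
from nx import *
nx([310,320,330],.0162,.007,k=5)
E
```

```text
t 32.0 F [ 1.17 -0.36 -1.63] sd [0.35 0.81 0.23] tip n,mx,my [-7.06  8.11 13.97] rad 16.15 th 300.1 tilt 0.13 j4 -0.6
axial 2.37 radial -2.42 tang(cw) -0.02 nose mm~ 3.9
[[-0.023, 0.015, 0.002], [-0.026, 0.01, 0.002], [-0.028, 0.006, 0.001]]
```

Call:
step_arm --dp '[[-0.023, 0.015, 0.002], [-0.026, 0.01, 0.002], [-0.028, 0.006, 0.001]]' --delta_rot '[[0, 0, 0], [0, 0, 0], [0, 0, 0]]'

```text
t: 32.38
tcp_pos: [0.4299, 0.1813, 0.1745]
ee_rot: [-1.694, 2.219, -0.553]
wrist_force: [1.0, -1.4, 2.2]
width: 0.0222
```

```bash
python3 - <<'E'
from nx import *
nx([340,350,360],.0162,.007,k=5)
E
```

```text
t 32.62 F [ 1.14 -0.55 -0.23] sd [0.17 0.32 0.75] tip n,mx,my [-7.05 13.94  7.99] rad 16.07 th 330.2 tilt 0.14 j4 -0.61
axial 2.34 radial -1.57 tang(cw) -0.11 nose mm~ 3.9
[[-0.028, 0.002, -0.0], [-0.028, -0.004, -0.001], [-0.027, -0.009, -0.002]]
```

Call:
step_arm --dp '[[-0.028, 0.002, 0], [-0.028, -0.004, -0.001], [-0.027, -0.009, -0.002]]' --delta_rot '[[0, 0, 0], [0, 0, 0], [0, 0, 0]]'

```text
t: 33.0
tcp_pos: [0.4328, 0.189, 0.1752]
ee_rot: [-1.694, 2.22, -0.553]
wrist_force: [-1.0, -2.1, 1.3]
width: 0.0225
```

```bash
python3 - <<'E'
from nx import *
nx([370,380],.0162,.007,k=5)
from ov import *
ov("c1",20,[],sc=10,ctr=c+n*.01)
E
```

```text
t 33.25 F [ 0.93 -0.49  0.87] sd [0.46 0.42 0.61] tip n,mx,my [-6.96 15.96 -0.26] rad 15.96 th 0.9 tilt 0.15 j4 -0.61
axial 2.13 radial -1.36 tang(cw) -0.4 nose mm~ 3.3
[[-0.024, -0.01, -0.001], [-0.022, -0.017, -0.003]]
top 246 202
side 302 254
t 33.35 tcp [0.4332 0.1894 0.1755] z [ 0.454 -0.122 -0.882] x [-0.263 -0.965 -0.002] q [ 0.44  0.22  2.06 -0.61  0.55  2.75] F [-0.64 -0.15  1.63] M [-0.102  0.146 -0.078] w 0.0225
```

View pics/c1.png

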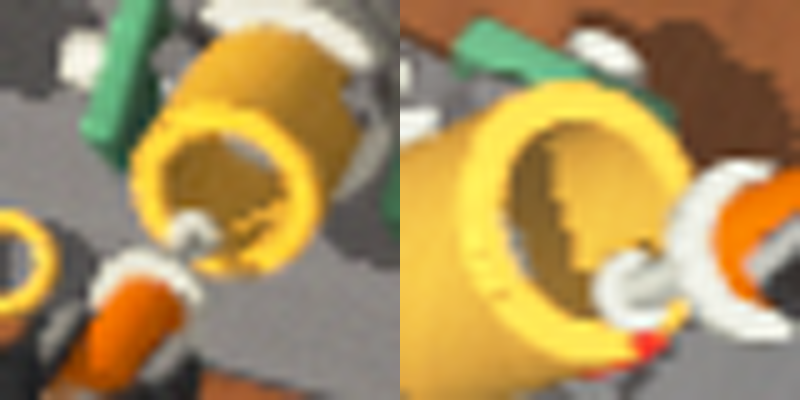

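Call:
step_arm --dp '[[-0.024, -0.01, -0.001], [0, 0, 0], [0.02, -0.045, -0.008], [0.02, -0.045, -0.008], [0, 0.035, -0.2], [0, 0.05, -0.3], [0, 0, 0]]' --delta_rot '[[0, 0, 0], [0, 0, 0], [0, 0, 0], [0, 0, 0], [0, 0, 0], [0, 0, 0], [0, 0, 0]]'

```text
t: 34.22
tcp_pos: [0.4108, 0.1943, 0.2234]
ee_rot: [-1.692, 2.215, -0.552]
wrist_force: [0.6, 0.4, -1.3]
width: 0.0225
```

```bash
python3 - <<'E'
from pl2 import *
show();force2(2)
gr=np.load("grasp.npz");R=gr["R"];pt=gr["p"]+np.array([-.0008,.0005,.151]);rows(pt,R,13)
s,Rc,p=st();w=Rot.from_matrix(Rc.T@R).as_rotvec();print(w)
q=s["joint_pos"][:5]
for f in np.linspace(0,1,6):
    Rm=Rc@Rot.from_rotvec(w*f).as_matrix();pm=p+(pt-p)*f;q,e=ik(pm,Rm[:,2],q)
    a=kin.fk(P,np.r_[q,0],1)[1].T@(-Rm[:,0]);print(np.round(q,2),round(np.linalg.norm(e),2),"j6",round(np.arctan2(a[1],a[0]),2),"tip",np.round(tipof(pm,Rm),3))
E
```

```text
t 34.23 tcp [0.4108 0.1943 0.2234] z [ 0.457 -0.12  -0.881] x [-0.262 -0.965 -0.004] q [ 0.48  0.12  2.03 -0.52  0.69  2.67] F [ 0.57  0.41 -1.35] M [0.105 0.405 0.059] w 0.0225
t 34.33 F [-1.13  1.29  0.71] sd [0.46 0.08 0.19] tip n,mx,my [43.79  5.41 -3.14] rad 6.26 th 30.2 tilt 0.21 j4 -0.52
dp [[0.199, -0.151, 0.047], [0.219, -0.123, 0.038], [0.235, -0.092, 0.029], [0.246, -0.059, 0.021], [0.253, -0.025, 0.014], [0.254, 0.011, 0.008], [0.25, 0.046, 0.003], [0.241, 0.08, 0.0], [0.228, 0.113, -0.002], [0.209, 0.144, -0.002], [0.187, 0.172, -0.001], [0.161, 0.196, 0.002], [0.132, 0.217, 0.006]]
rot [-0.0229 -0.014  -0.0893]
[-0.46847771 -0.28661926 -1.82400721]
[ 0.47  0.12  2.03 -0.52  0.69] 0.0 j6 2.67 tip [0.468 0.178 0.146]
[ 0.22  0.09  2.   -0.22  0.7 ] 0.0 j6 1.82 tip [0.487 0.129 0.147]
[ 0.02  0.12  1.9  -0.05  0.84] 0.0 j6 1.14 tip [0.501 0.077 0.149]
[-0.12  0.2   1.77 -0.03  1.  ] 0.0 j6 0.63 tip [0.513 0.02  0.152]
[-0.2   0.28  1.62 -0.09  1.15] 0.0 j6 0.21 tip [ 0.525 -0.043  0.157]
[-0.25  0.37  1.48 -0.18  1.25] 0.0 j6 -0.18 tip [ 0.537 -0.11   0.163]
```

Call:
step_arm --dp '[[0.199, -0.151, 0.03], [0.219, -0.123, 0.03], [0.235, -0.092, 0.025], [0.246, -0.059, 0.02], [0.253, -0.025, 0.014], [0.254, 0.011, 0.008], [0.25, 0.046, 0.003], [0.241, 0.08, 0.0], [0.228, 0.113, -0.002], [0.209, 0.144, -0.002], [0.187, 0.172, -0.001], [0.161, 0.196, 0.002]]' --delta_rot '[[-0.0229, -0.014, -0.0893], [-0.0229, -0.014, -0.0893], [-0.0229, -0.014, -0.0893], [-0.0229, -0.014, -0.0893], [-0.0229, -0.014, -0.0893], [-0.0229, -0.014, -0.0893], [-0.0229, -0.014, -0.0893], [-0.0229, -0.014, -0.0893], [-0.0229, -0.014, -0.0893], [-0.0229, -0.014, -0.0893], [-0.0229, -0.014, -0.0893], [-0.0229, -0.014, -0.0893]]'

```text
t: 35.83
tcp_pos: [0.5043, -0.0821, 0.2539]
ee_rot: [2.997, -0.338, 0.07]
wrist_force: [0.0, 0.7, -1.7]
width: 0.0223
```

```bash
python3 - <<'E'
from pl2 import *
show()
gr=np.load("grasp.npz");rows(gr["p"]+np.array([-.0008,.0012,.151]),gr["R"],2)
E
```

```text
t 35.83 tcp [ 0.5043 -0.0821  0.2539] z [ 0.032 -0.129 -0.991] x [ 0.974 -0.219  0.06 ] q [-0.24  0.29  1.6  -0.13  1.19  0.02] F [ 0.04  0.74 -1.68] M [0.144 0.029 0.009] w 0.0223
dp [[0.191, 0.094, -0.005], [0.18, 0.114, -0.005]]
rot [-0.0158 -0.0088 -0.0674]
```

Call:
step_arm --dp '[[0.191, 0.094, -0.005], [0.18, 0.114, -0.005], [0, 0, 0], [0, 0, 0]]' --delta_rot '[[-0.0158, -0.0088, -0.0674], [-0.0158, -0.0088, -0.0674], [0, 0, 0], [0, 0, 0]]'

```text
t: 36.33
tcp_pos: [0.5362, -0.107, 0.2596]
ee_rot: [2.968, -0.032, 0.002]
wrist_force: [-0.1, -0.3, -1.5]
width: 0.0223
```

```bash
python3 - <<'E'
from pl2 import *
show()
gr=np.load("grasp.npz");rows(gr["p"]+np.array([-.0008,.0012,.151]),gr["R"],1)
s,R,p=st();print("tip",tipof(p,R),"axis",R@d)
from ov import *
ov("d1",30,[],sc=7,ctr=np.array([.537,-.108,.12]))
E
```

```text
t 36.33 tcp [ 0.5362 -0.107   0.2596] z [-0.    -0.173 -0.985] x [ 1.    -0.021  0.003] q [-0.25  0.37  1.48 -0.18  1.26 -0.17] F [-0.06 -0.26 -1.48] M [ 0.155  0.002 -0.023] w 0.0223
dp [[0.011, 0.015, 0.006]]
rot [-0.0013 -0.0005 -0.0035]
tip [ 0.53633399 -0.10729058  0.1632816 ] axis [ 0.0017152   0.00199827 -0.99999653]
top 332 175
side 305 149
t 36.42 tcp [ 0.5362 -0.1068  0.2604] z [ 0.001 -0.173 -0.985] x [ 1.    -0.02   0.004] q [-0.25  0.37  1.48 -0.18  1.26 -0.17] F [-0.5   0.7  -1.61] M [ 0.081 -0.029  0.041] w 0.0223
```

View pics/d1.png

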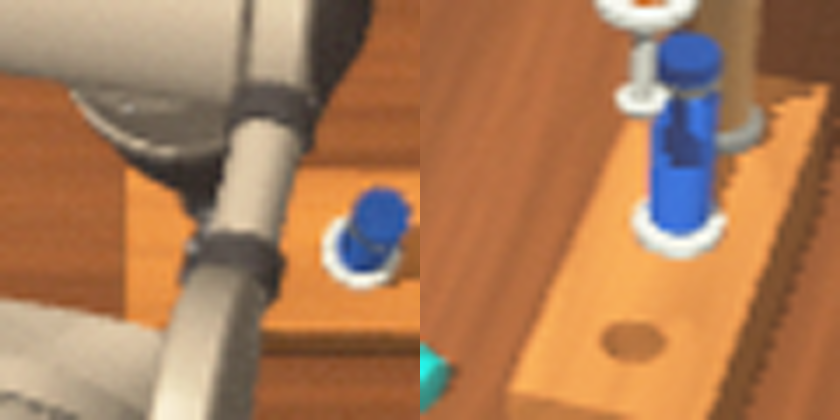

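Call:
step_arm --dp '[[0.01, -0.058, 0.394], [0, -0.07, 0.394], [0, -0.062, 0.345], [0, -0.044, 0.246], [0, -0.017, 0.099], [0, 0, 0], [0, 0, 0]]' --delta_rot '[[0, 0, -0.0035], [0, 0, 0], [0, 0, 0], [0, 0, 0], [0, 0, 0], [0, 0, 0], [0, 0, 0]]'

```text
t: 37.3
tcp_pos: [0.5391, -0.108, 0.1122]
ee_rot: [2.967, -0.021, 0.008]
wrist_force: [-0.2, -0.3, -0.7]
width: 0.0224
```

```bash
python3 - <<'E'
from pl2 import *
show();print(np.load("grasp.npz")["p"])
E
```

```text
t 37.3 tcp [ 0.5391 -0.108   0.1122] z [ 0.004 -0.174 -0.985] x [ 1.    -0.014  0.006] q [-0.25  0.53  1.67 -0.21  0.91 -0.1 ] F [-0.21 -0.3  -0.73] M [0.184 0.026 0.042] w 0.0224
[ 0.53802154 -0.10978357  0.10835036]
```

Call:
step_arm --dp '[[-0.005, 0.005, 0.02], [0, 0.003, 0.014], [0, 0, 0]]' --delta_rot '[[0, 0, 0], [0, 0, 0], [0, 0, 0]]'

```text
t: 37.67
tcp_pos: [0.5382, -0.1094, 0.1084]
ee_rot: [2.967, -0.021, 0.006]
wrist_force: [0.1, 1.1, 3.2]
width: 0.0224
```

```bash
python3 - <<'E'
from pl2 import *
for i in range(3): arm.get_image("side");show()
E
```

```text
t 37.73 tcp [ 0.5381 -0.1093  0.1083] z [ 0.003 -0.174 -0.985] x [ 1.    -0.014  0.005] q [-0.25  0.53  1.67 -0.22  0.9  -0.1 ] F [-1.05 -0.22  3.92] M [ 0.176  0.268 -0.042] w 0.0226
t 37.77 tcp [ 0.5382 -0.1094  0.1083] z [ 0.003 -0.174 -0.985] x [ 1.    -0.014  0.005] q [-0.25  0.53  1.67 -0.22  0.9  -0.1 ] F [-1.29  0.52  4.93] M [ 0.075  0.274 -0.045] w 0.0223
t 37.83 tcp [ 0.5382 -0.1093  0.1083] z [ 0.003 -0.174 -0.985] x [ 1.    -0.014  0.005] q [-0.25  0.53  1.67 -0.22  0.9  -0.1 ] F [-0.74  0.45  5.7 ] M [ 0.08   0.333 -0.059] w 0.0221
```

Call:
step_arm --dp '[[0, 0, 0], [0, 0, 0], [0, 0, 0], [0, 0, -0.2], [0, 0, -0.4], [0, 0, -0.5], [0, 0, 0]]' --delta_rot '[[0, 0, 0], [0, 0, 0], [0, 0, 0], [0, 0, 0], [0, 0, 0], [0, 0, 0], [0, 0, 0]]' --hand -0.2

```text
t: 38.7
tcp_pos: [0.5397, -0.0901, 0.22]
ee_rot: [2.965, -0.021, 0.016]
wrist_force: [-0.6, -0.1, -1.3]
width: 0.0514
```

```bash
python3 - <<'E'
from pl2 import *
show()
# move away back toward start-ish
rows(np.array([.35,.05,.32]),st()[1],5)
E
```

```text
t 38.7 tcp [ 0.5397 -0.0901  0.22  ] z [ 0.01  -0.175 -0.984] x [ 1.    -0.013  0.012] q [-0.21  0.4   1.55 -0.19  1.15 -0.13] F [-0.63 -0.07 -1.34] M [ 0.14  -0.031 -0.032] w 0.0514
dp [[-0.38, -0.235, -0.25], [-0.38, -0.235, -0.25], [-0.38, -0.235, -0.25], [-0.38, -0.235, -0.25], [-0.38, -0.235, -0.25]]
rot [0. 0. 0.]
```

Call:
step_arm --dp '[[0, 0, -0.4], [0, -0.3, -0.2], [0, -0.4, 0], [0, -0.4, 0], [0, -0.4, 0], [0, 0, 0]]' --delta_rot '[[0, 0, 0], [0, 0, 0], [0, 0, 0], [0, 0, 0], [0, 0, 0], [0, 0, 0]]'

```text
t: 39.45
tcp_pos: [0.539, 0.0701, 0.2474]
ee_rot: [2.967, -0.015, 0.0]
wrist_force: [-0.7, -0.4, 0.3]
width: 0.0512
```

```bash
python3 - <<'E'
from pl2 import *
show();o=[]
for k in("top","side"):
    im=arm.get_image(k);cv2.imwrite(f"pics/f_{k}.png",im)
    if k=="top": o+= [cv2.resize(im[170:250,345:425],(400,400),interpolation=2)]
    else: o+=[cv2.resize(im[130:230,300:400],(400,400),interpolation=2)]
cv2.imwrite("pics/f.png",np.hstack(o))
E
```

```text
t 39.45 tcp [0.539  0.0701 0.2474] z [-0.001 -0.173 -0.985] x [ 1.    -0.01   0.001] q [ 0.08  0.4   1.46 -0.18  1.3   0.14] F [-0.71 -0.36  0.32] M [ 0.076 -0.01   0.044] w 0.0512
```

View pics/f.png

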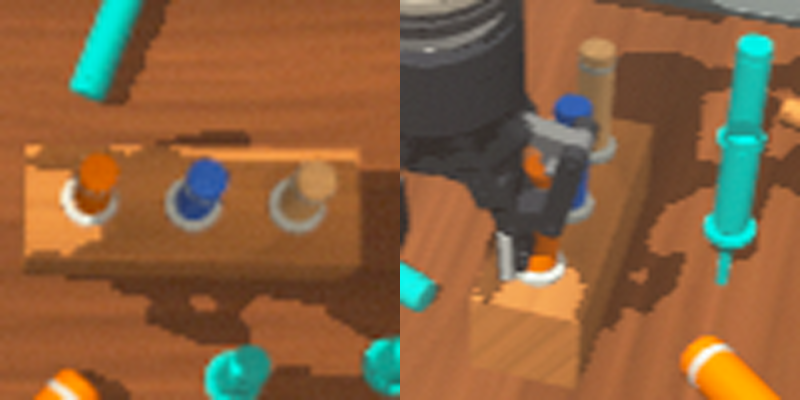

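View pics/f_side.png

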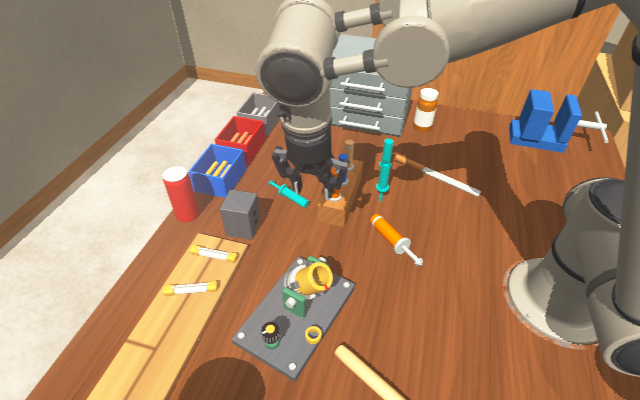

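Call:
step_arm --dp '[[-0.3, -0.3, -0.3], [-0.3, -0.4, -0.3], [-0.3, -0.4, -0.2], [-0.3, -0.4, 0], [0, 0, 0]]' --delta_rot '[[0, 0, 0], [0, 0, 0], [0, 0, 0], [0, 0, 0], [0, 0, 0]]'

```text
t: 40.17
tcp_pos: [0.4204, 0.2321, 0.3013]
ee_rot: [2.967, -0.016, 0.004]
wrist_force: [0.5, -0.6, 0.6]
width: 0.0516
```

```bash
python3 - <<'E'
from pl2 import *
show();o=[]
for k in("top","side"):
    im=arm.get_image(k);cv2.imwrite(f"pics/g_{k}.png",im);im0=cv2.imread(f"pics/{k}0.png")
    sl=(slice(170,250),slice(345,425)) if k=="top" else (slice(145,225),slice(305,385))
    o+=[cv2.resize(np.vstack([im0[sl],im[sl]]),(300,600),interpolation=2)]
sl=(slice(250,380),slice(225,365))
o.append(cv2.resize(np.vstack([cv2.imread("pics/side0.png")[sl],im[sl]]),(200,372)));o[-1]=np.vstack([o[-1],np.zeros((228,200,3),np.uint8)])
cv2.imwrite("pics/g.png",np.hstack(o))
E
```

```text
t 40.17 tcp [0.4204 0.2321 0.3013] z [ 0.001 -0.173 -0.985] x [ 1.    -0.011  0.003] q [ 0.44  0.28  1.5  -0.16  1.44  0.48] F [ 0.55 -0.63  0.6 ] M [0.055 0.025 0.035] w 0.0516
```

View pics/g.png

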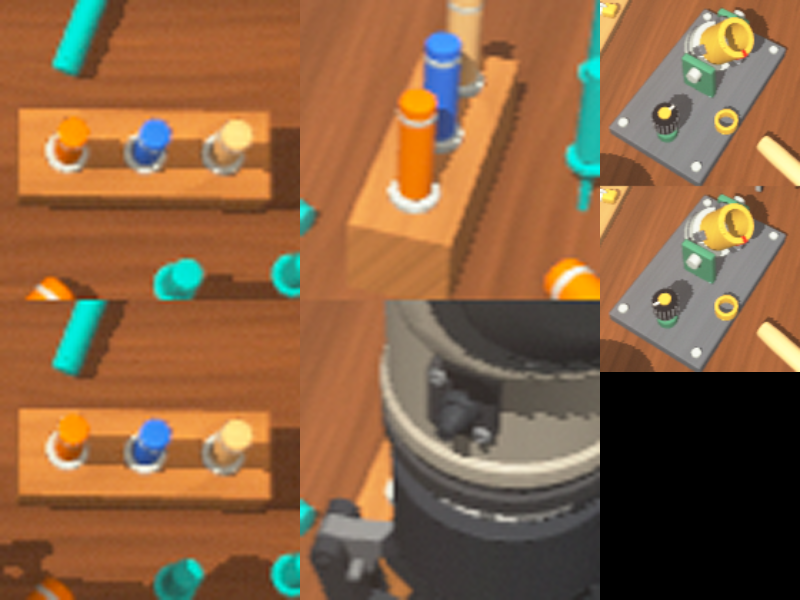

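Call:
step_arm --dp '[[-0.5, 0, -0.2], [-0.3, -0.4, 0], [-0.1, -0.4, 0], [0, -0.4, 0], [0, 0, 0]]' --delta_rot '[[0, 0, 0], [0, 0, 0], [0, 0, 0], [0, 0, 0], [0, 0, 0]]'

```text
t: 40.9
tcp_pos: [0.3345, 0.3544, 0.2989]
ee_rot: [2.966, -0.021, 0.003]
wrist_force: [0.1, -0.2, 0.9]
width: 0.0511
```

```bash
python3 - <<'E'
from pl2 import *
show();im=arm.get_image("side");im0=cv2.imread("pics/side0.png")
sl=(slice(140,225),slice(305,390))
cv2.imwrite("pics/g2.png",cv2.resize(np.hstack([im0[sl],im[sl]]),(800,400),interpolation=2))
E
```

```text
t 40.9 tcp [0.3345 0.3544 0.2989] z [ 0.001 -0.174 -0.985] x [ 1.    -0.014  0.003] q [ 0.74  0.31  1.45 -0.13  1.5   0.77] F [ 0.07 -0.15  0.87] M [ 0.05   0.012 -0.002] w 0.0511
```

View pics/g2.png

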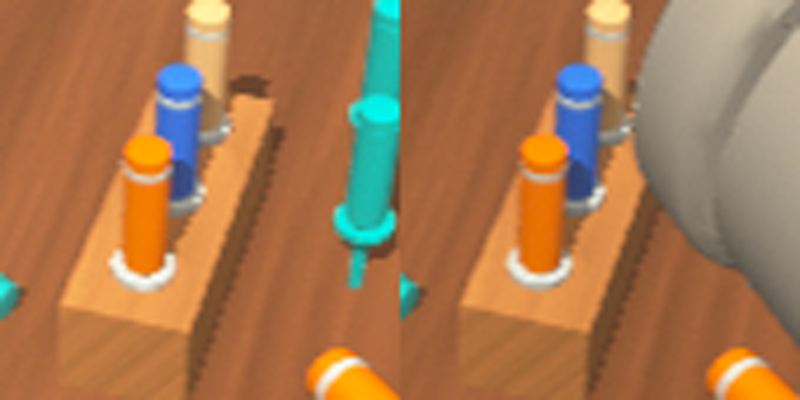

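```bash
python3 -c "
from cell import arm
print(arm.close_job(), arm.state()['t'])"
```

```text
the job is handed in; nothing more can be done
the job is handed in; nothing more can be done
```

The whole job is done and handed in at about 41 s of the 72 s limit.

- **Thumbscrew:** I turned it clockwise about 3.5 rad in one grip. The torque then rose to 0.85 N m and the pads began to slip, so it is at the hard stop. The pictures show its pointer turned to match.
- **Regrip:** My first grip on the deburrer would have put joint 4 at its limit over the tube. I put the tool back in its hole and regripped it with the gripper tilted 10°.
- **Deburring:** I ran one clockwise circle, starting at the red mark and going about 10° past it before lifting off. By the measured pose the tool stayed within 0.2° of my estimate of the tube's axis. That estimate itself is only good to about 2°.
- **Nose press:** The axial force put the nose travel mostly at 3 to 4 mm. Two readings fell outside the 2 to 5 mm range: 5.4 mm near 25°, then 4.0 mm on the next, and 1.9 mm near 90°, then 2.9 mm on the next. Force noise is worth about ±1 mm, so I treated both as borderline. It never lost contact or came near bottoming.
- **Return:** The deburrer is back in its own hole, with 5 to 7 N felt as it seated. The last pictures show it upright with the flange on the block, about 1 pixel sideways from before, which is within the hole's play. The red mark, the collar and the two neighbouring tools look unmoved.

The cameras disagreed with each other by 3 to 4 mm, so I corrected positions from where the gripper actually closed on the screw and the deburrer. The network's tube-mouth point was off by over 15 mm in height, so I used my own fit to the images instead.

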